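Load a layer of the top-hat kiln

ROBOT

A 6-joint arm with a two-finger parallel gripper is mounted at the origin on the work surface. World frame = base frame: x ahead of the robot, y to its left, z up, the work surface at z = 0. Lengths are in m, angles in degrees, forces in N, time in s.
With the tool pointing down it reaches from about 0.4 to 0.825 m from the base axis. Payload 7 kg.
Tool frame: the origin (TCP) lies at the very end of the fingers, on their centre line; the grasp point (between the pads) lies 19 mm behind it; z points along the fingers, y is the line along which they close (so a half turn about z gives the same grasp; the last joint's range is limited). The gripper opens to 88 mm and grips with 3 to 60 N. Pads are 19 mm wide; open, the fingers measure 130 mm over their backs; the gripper's body (78 mm by 193 mm) begins 47 mm behind the grasp point.
Start: joints at [82.282, 20.546, 0.682, 0, -70.136, -16.507], TCP at [0.277, 0.616, 0.227] pointing down, gripper open.
Joint ranges: [-176.03, 176.03], [-82.01, 121.73], [-58.28, 71.71], [-173.87, 95.51], [-174.79, -0.11], [-173.66, 173.66]. Speed limits (degrees/s): [136.94, 136.94, 172.46, 180, 180, 180].

INTERFACE

Orientations are given as a 3x3 rotation matrix whose columns are the frame's x, y, z axes.
In Python, from plant import robot gives the robot as it stands.
- The arm moves only by the tool arm_command, never from a script. Its argument "motion" is a list of rows, each a list of 5 numbers: the opening, from 0 (shut) to 1 (fully open), then the shift along the tool's x, y, z in mm, then the turn about the tool's z in rad. In form: [[fingers, tx, ty, tz, turn], ...]. A call has exactly 10 rows; each row shifts and turns the commanded pose from where the row before left it, along the tool's axes as they then stand; what a row does not reach is not made up. A row lasts 1/12 s, in which the tool goes at most 41.7 mm and 7.16 degrees, less where a joint would pass 70% of its speed; a pose out of reach is approached as far as the arm can. A call is refused whole if a number of a shift passes 41.7 or a number of a turn 0.125, either way. A call with a gripper value outside its range is refused whole. The fingers move at their own pace and stop on an object; "grip_force" is the grip in N (left out, the last holds). Time passes only in rows, so rows that do not move let the fingers close, or fill a call up. It gives the time, the measured TCP pose, the force, the opening and the grip force at its end, in the units of the state.
- robot.state(): the state, without advancing time (a new reading comes with each control period).
- robot.get_image(name): name is "scene" or "side" or "wrist"; returns a dict with "color" (384x512x3 uint8, blue, green, red), "K" (3x3 intrinsics, pixels), "extrinsics" (4x4, takes a point from camera to world coordinates). Camera axes: x right, y down, z forward; pixel columns grow to the right and rows downward; lengths in m; the calibration is good to about 2 mm. A picture is of the moment at which its call begins. There is no depth.
- robot.hand_in(): hands the job in; it is judged then, once.
The state is a dict: "clock": time; "joint_positions": joint angles; "dq": joint speeds; "tau": joint torques, N m; "tool_pos": TCP position; "ee_rot": TCP orientation; "ft_force": force on the tool from outside, world axes, zero at the start; "ft_torque": the same for the moment, N m; "finger_gap": opening from 0.0 (shut) to 1.0 (fully open); "grip_force": force on a finger pad.
Only numpy, scipy, OpenCV 4.12 (cv2) and the standard library are available. Lean on these libraries where they do the work, as an engineer would, in place of code of your own. Each camera call takes 0.05 s, during which the arm holds its last target. There are 200 camera calls.

TASK

Load this layer of the kiln for the glaze firing: put the pink drip disc in the middle of the round kiln shelf, the blue jar centred on it, and the jar's own blue lid on the jar. Stand the third tall square post behind the jar, so that the three tall posts make an even triangle, and set the cone pack in front of the jar, midway between the two front posts, with its row of cones broadside to the grey terminal box at the kiln's front (the hood's spyhole comes above that box). Everything stands upright and let go; leave the two posts already on the shelf, the short round post and the brown lid where they are.

Things in the scene. Friction and masses are not known exactly. Their poses are not given: they have to be found in the camera images.
- kiln: fixed round base of a top-hat kiln, its hood off: steel-cased, 390 mm diameter, topped by a flat buff kiln shelf, 310 mm diameter, whose top is 80 mm above the bench. Origin on its axis at bench height, z up. Its -x axis points from the centre to the front, marked by a grey terminal box (100 mm wide, 52 mm high, red lamp); +x is the back.
- front_post_left: cream hollow square kiln post, 36 x 36 mm, 100 mm high, already standing on the kiln shelf at its +y front, loose: leave it. Origin at the centre of its underside, z up. In the kiln's own frame it stands at x = -62.5 mm, y = +108 mm, 125 mm from the shelf's centre.
- front_post_right: cream hollow square kiln post, 36 x 36 mm, 100 mm high, already standing on the kiln shelf at its -y front, loose: leave it. Origin at the centre of its underside, z up. In the kiln's own frame it stands at x = -62.5 mm, y = -108 mm, 125 mm from the shelf's centre.
- post: the third tall post, to be placed: cream, hollow and square like the two on the kiln shelf, 36 x 36 mm, 100 mm high, about 0.18 kg, standing upright on the ware board. Origin at the centre of its underside, z up, x and y square to its faces.
- short_post: a shorter ROUND cream post, 38 mm diameter, 50 mm high, standing on the ware board. Leave it. Origin at the centre of its underside. (The ware board is a fixed plywood sheet, 310 x 290 mm, on the half of the bench that the kiln leaves free; all seven loose things start on its top, 18 mm above the bench, about 120 mm apart.)
- disc: the drip disc: flat round salmon-pink bisque disc, 60 mm diameter, 10 mm thick, lying on the ware board. Origin at the centre of its underside, z up.
- jar: small open blue jar, about 0.15 kg: foot 42 mm diameter, belly 60 mm diameter between 16 and 40 mm height, rim 52 mm outside and 44 mm inside diameter at 56 mm height. Upright on the ware board. Origin at the centre of its underside, z up.
- lid: the jar's blue lid, knob up on the ware board: white spigot below (35 mm diameter, 6 mm deep), flange 52 mm diameter (height 6 to 9 mm at its edge, 13 mm at the knob), round knob 16 mm diameter (head 19 mm) up to 31 mm. Origin at the centre of the spigot's underside, z up. Seated, the spigot is in the jar's mouth (4 mm play all round) and the lid's origin is 50 mm above the jar's.
- brown_lid: dark brown lid of a larger jar, 66 mm flange diameter, 31 mm high with its knob, lying on the ware board: leave it. Origin at the centre of its underside.
- cones: the cone pack: a strip of dark grey clay 62 mm long (its y axis), 20 mm wide (its x axis) and 12 mm high, with three slim leaning pyrometric cones (white, green, pink) in a row along it, tips 56 mm above its underside; about 0.055 kg, upright on the ware board. Take it by the strip's 20 mm width. Origin at the centre of its underside, z up.
There are look-alikes about, which are no part of the job. What is meant by the disc is not black, and is the smaller of those in its own colour.

How it is judged (in metres and radians):
At the end, for the whole second after the job is handed in: Disc on the shelf within 15 mm of its centre, jar on it within 10 mm, lid seated. Post within 15 mm of 125 mm behind the centre; cone pack 45-140 mm in front, 13 mm sideways, 0.26 rad. All upright, at rest. Front posts moved under 8 mm, short post and brown lid under 20 mm (horizontal distance between disc and kiln below 0.015 m and z of disc in the frame of kiln between 0.077 and 0.083 m and horizontal distance between jar and disc below 0.01 m and z of jar in the frame of kiln between 0.087 and 0.093 m and horizontal distance between lid and jar below 0.007 m and z of lid in the frame of jar between 0.047 and 0.053 m and x of post in the frame of kiln between 0.11 and 0.14 m and y of post in the frame of kiln between -0.015 and 0.015 m and z of post in the frame of kiln between 0.077 and 0.083 m and x of cones in the frame of kiln between -0.14 and -0.045 m and y of cones in the frame of kiln between -0.013 and 0.013 m and z of cones in the frame of kiln between 0.077 and 0.083 m and angle between the y axis of cones and the y axis of kiln, either way round below 0.26 rad and angle between each of post, disc, jar, lid, cones's own z axis and vertical below 0.1 rad and linear speed of each of post, disc, jar, lid, cones below 0.02 m/s and angular speed of each of post, disc, jar, lid, cones below 0.2 rad/s and distance of each of front_post_left, front_post_right from where it was at the start of the episode below 0.008 m and distance of each of short_post, brown_lid from where it was at the start of the episode below 0.02 m); the robot touches nothing.
It fails at once if a post already on the kiln shelf is shifted by more than 15 mm or knocked over (distance of any of front_post_left, front_post_right from where it was at the start of the episode above 0.015 m).
It fails at once if the short round post or the brown lid is moved from its place by more than 30 mm (distance of any of short_post, brown_lid from where it was at the start of the episode above 0.03 m).
It also fails if it takes over 128 s, if anything falls off the work surface, if the arm or the gripper's body presses on something with over 40 N, if the wrist force passes 120 N, or if a joint passes its speed limit or range.

## Working session

There is one attempt and no reset: what is moved stays moved. The work goes in short steps, Python scripts to look and compute and a tool call to move; the robot and the scene stay as the last step left them, time stands still between calls to the robot, and variables do not carry over. Pictures are saved under pics/ and viewed, at most 14 in all, crops included, and the job is handed in when it is done.

Besides the shell and the picture viewer there is one more tool, called after "Emit:" as a command line: name --pt "numbers of a row" for each row, then --argument value for the rest. arm_command: Moves the arm, as the interface text tells. Its arguments: {"type":"object","properties":{"motion":{"type":"array","items":{"type":"array","items":{"type":"number"}}},"grip_force":{"type":"number"}},"required":["motion"]}

```bash
ls; mkdir -p pics
python3 - <<'E'
from plant import robot
import cv2
s=robot.state(); print({k:s[k] for k in('clock','tool_pos','ee_rot','finger_gap')})
import pickle
for n in("scene","side","wrist"):
    r=robot.get_image(n); cv2.imwrite(f"pics/{n}0.png",r["color"]); pickle.dump(r,open(f"pics/{n}0.pkl","wb"))
    print(n,r["K"],r["extrinsics"])
a=cv2.imread("pics/scene0.png");b=cv2.imread("pics/side0.png")
E
```

```text
pics
{'clock': 0.0, 'tool_pos': array([0.27675902, 0.61511596, 0.22559627]), 'ee_rot': array([[ 9.11899725e-01, -4.10412668e-01, -5.78035666e-04],
       [-4.10413053e-01, -9.11898316e-01, -1.60861485e-03],
       [ 1.33086160e-04,  1.70412882e-03, -9.99998539e-01]]), 'finger_gap': 1.0010654328584234}
scene [[447.97982257   0.         258.27879403]
 [  0.         447.97982257 187.51982378]
 [  0.           0.           1.        ]] [[-0.85099639  0.34223299 -0.39834874  1.01874142]
 [ 0.52489117  0.57904553 -0.62385538  0.77379624]
 [ 0.01715816 -0.73998841 -0.67240073  0.99005096]
 [ 0.          0.          0.          1.        ]]
side [[444.78882073   0.         255.72433582]
 [  0.         444.78882073 188.2629592 ]
 [  0.           0.           1.        ]] [[ 0.97647878 -0.14948032  0.15538605  0.3102229 ]
 [-0.21546311 -0.70341364  0.67733662 -0.88266661]
 [ 0.00805217 -0.6948848  -0.71907599  0.95230449]
 [ 0.          0.          0.          1.        ]]
wrist [[275.79003135   0.         251.4980144 ]
 [  0.         275.79003135 185.26687207]
 [  0.           0.           1.        ]] [[-0.41118212 -0.87412508 -0.2585239   0.34670174]
 [-0.91155218  0.39472589  0.11516985  0.5832879 ]
 [ 0.00137322  0.2830138  -0.95911485  0.38336792]
 [ 0.          0.          0.          1.        ]]
```

View pics/scene0.png

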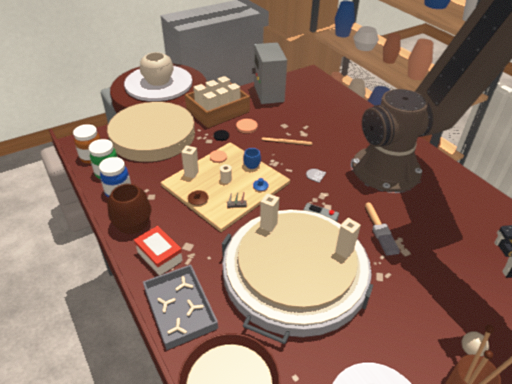

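View pics/side0.png

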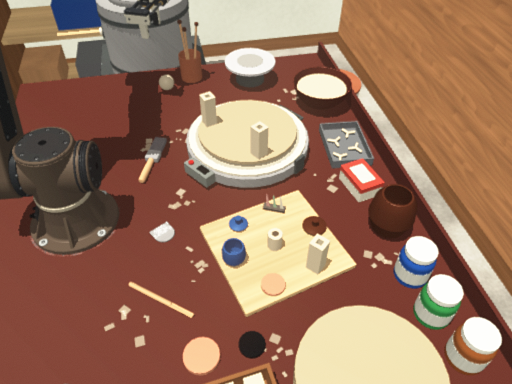

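The scene view shows the board at about (225,183) and the kiln at about (297,265). The side view shows the board at about (277,247) and the kiln at about (247,140).

Candidates, by side-view pixel:
- **Disc:** salmon on the board (273,284), larger salmon on the bench (201,355), black (252,344). I choose (273,284).
- **Post:** square tall on the board (318,254), round short (275,239), and the front posts on the shelf (208,108) and (259,140). I choose (318,254).
- **Lid:** blue (238,224), brown (314,226). I choose blue.
- **Jar:** blue (233,252). The shelf jars are look-alikes in the background.

```bash
cat > h.py <<'E'
import numpy as np, cv2, pickle
def load(n): return pickle.load(open(f"pics/{n}.pkl","rb"))
def ray(r,uv):
    d=np.linalg.inv(r["K"])@[uv[0],uv[1],1]; E=r["extrinsics"]; return E[:3,3],E[:3,:3]@d
def plane(r,uv,z):
    o,d=ray(r,uv); return (o+d*(z-o[2])/d[2])[:2]
def tri(r1,p1,r2,p2):
    o1,d1=ray(r1,p1);o2,d2=ray(r2,p2)
    t=np.linalg.lstsq(np.c_[d1,-d2],o2-o1,rcond=None)[0]
    a,b=o1+t[0]*d1,o2+t[1]*d2; return (a+b)/2,np.linalg.norm(a-b)
def proj(r,X):
    E=r["extrinsics"]; c=E[:3,:3].T@(np.asarray(X)-E[:3,3]); p=r["K"]@c; return p[:2]/p[2]
def blobs(r,lo,hi,roi,amin=25):
    hsv=cv2.cvtColor(r["color"],cv2.COLOR_BGR2HSV); m=cv2.inRange(hsv,np.array(lo),np.array(hi))
    k=np.zeros_like(m); x0,y0,x1,y1=roi; k[y0:y1,x0:x1]=m[y0:y1,x0:x1]
    cs=cv2.findContours(k,cv2.RETR_EXTERNAL,cv2.CHAIN_APPROX_NONE)[0]
    return [c for c in cs if cv2.contourArea(c)>=amin]
E
python3 - <<'E'
from h import *
S,D=load("scene0"),load("side0")
a=cv2.resize(S["color"][130:240,150:310],(800,550),interpolation=cv2.INTER_CUBIC)
cv2.imwrite("pics/c1.png",a)
a=cv2.resize(D["color"][190:310,195:360],(800,582),interpolation=cv2.INTER_CUBIC)
cv2.imwrite("pics/c2.png",a)
for n,r,roi in(("scene",S,(150,130,310,240)),("side",D,(195,190,360,310))):
    for c,lo,hi in(("blue",(100,120,30),(125,255,255)),("salmon",(3,90,150),(14,200,255)),):
        for b in blobs(r,lo,hi,roi): print(n,c,cv2.boundingRect(b),cv2.contourArea(b))
E
```

```text
scene blue (254, 179, 14, 11) 98.5
scene blue (244, 148, 16, 20) 228.0
scene salmon (150, 225, 23, 15) 123.0
scene salmon (206, 148, 21, 15) 162.0
scene salmon (261, 137, 49, 8) 76.5
side blue (223, 244, 21, 12) 74.5
side blue (230, 216, 17, 14) 160.0
side salmon (262, 283, 24, 13) 30.0
```

View pics/c1.png

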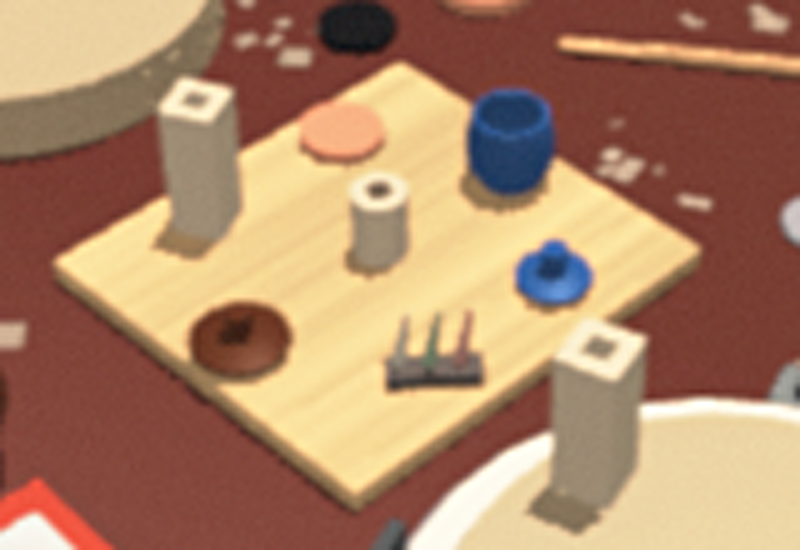

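View pics/c2.png

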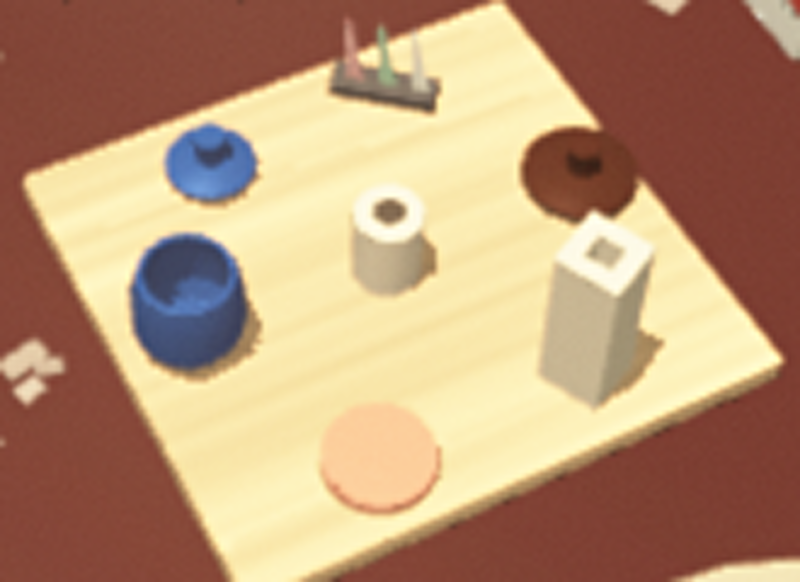

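The crops confirm the choice: the salmon disc on the board is at scene (218,156) / side (273,284). The tall square post's top is at scene (189,150) / side (320,242), the jar at scene (252,152) / side (234,247), the lid at scene (261,181) / side (238,219), and the cone strip at scene (237,204) / side (275,208).

Run:
```python
from h import *
from scipy.optimize import least_squares
S,D=load("scene0"),load("side0")
s=lambda x,y:((x+.5)/5+150-.5,(y+.5)/5+130-.5)
k=800/165; d=lambda x,y:((x+.5)/k+195-.5,(y+.5)/k+190-.5)
P={"post":((197,100),(604,253)),"disc":((342,130),(380,455)),"jarrim":((511,111),(190,277)),"knob":((554,246),(211,133)),"cones":((435,366),(386,84)),"short":((379,190),(390,212)),
"pc1":((178,80),(653,253)),"pc2":((235,88),(603,296)),"pc3":((218,122),(553,255)),"pc4":((160,113),(597,213)),
"strip_white":((389,371),(437,93)),"strip_pink":((482,363),(333,78))}
for n,(a,b) in P.items():
    X,e=tri(S,s(*a),D,d(*b)); print(n,(X*1000).round(1),"gap",round(e*1000,1))
# shelf circle
def shelf(r,roi,z):
    hsv=cv2.cvtColor(r["color"],cv2.COLOR_BGR2HSV)
    m=cv2.inRange(hsv,np.array((14,60,120)),np.array((30,140,255)))
    k=np.zeros_like(m);x0,y0,x1,y1=roi;k[y0:y1,x0:x1]=m[y0:y1,x0:x1]
    cs=cv2.findContours(k,cv2.RETR_EXTERNAL,cv2.CHAIN_APPROX_NONE)[0]; c=max(cs,key=cv2.contourArea)
    h=cv2.convexHull(c)[:,0]
    pts=np.array([plane(r,p,z) for p in h])
    f=least_squares(lambda q:np.hypot(pts[:,0]-q[0],pts[:,1]-q[1])-q[2],[*pts.mean(0),.155],loss="soft_l1",f_scale=.002)
    return f.x,cv2.boundingRect(c)
print(shelf(S,(220,190,375,330),.08),shelf(D,(185,90,312,185),.08))
cv2.imwrite("pics/k.png",np.vstack([cv2.resize(S["color"][185:335,215:375],(640,600))[:300],cv2.resize(D["color"][85:195,180:320],(640,503))[:300]]))
```

```text
post [ 598.  -298.5  119.1] gap 0.3
disc [ 482.2 -329.9   27.4] gap 0.1
jarrim [ 403.7 -237.3   74.6] gap 3.0
knob [ 436.  -128.2   52.1] gap 0.8
cones [543.9 -93.1  28.4] gap 1.6
short [ 514.4 -215.    69.4] gap 0.3
pc1 [ 610.9 -310.4  131.9] gap 11.3
pc2 [ 579.9 -312.7  111.7] gap 26.1
pc3 [ 583.8 -286.5  104.4] gap 12.3
pc4 [ 613.6 -284.   125.4] gap 29.1
strip_white [ 570.4 -104.8   27.5] gap 2.8
strip_pink [516.2 -81.6  27.1] gap 0.0
(array([0.51636291, 0.16347975, 0.20149362]), (220, 190, 140, 123)) (array([0.52594648, 0.19134356, 0.16198163]), (198, 94, 99, 73))
```

View pics/k.png

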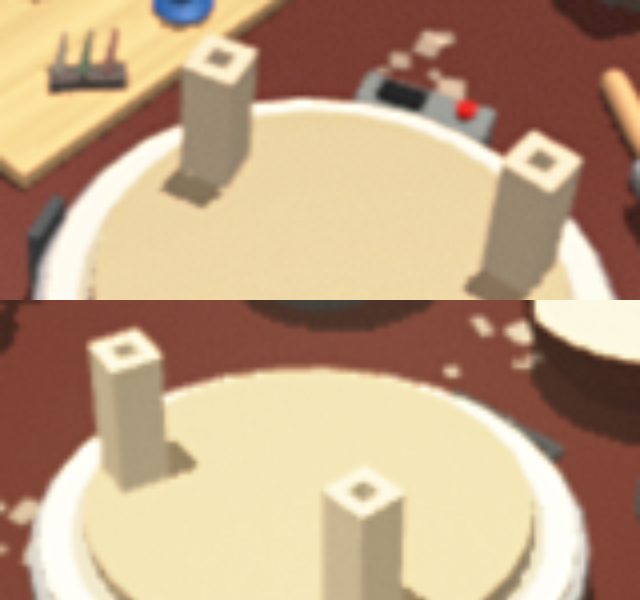

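The kiln crops show the front-post tops at scene (270,200) and (350,225), side (207,96) and (259,127). The terminal box with its lamp is at scene (320,208), between the posts on the near-base side.

Run:
```python
from h import *
S,D=load("scene0"),load("side0")
s=lambda x,y:((x+.5)/5+149.5,(y+.5)/5+129.5)
k=800/165; d=lambda x,y:((x+.5)/k+194.5,(y+.5)/k+189.5)
s4=lambda x,y:((x+.5)/4+214.5,(y+.5)/4+184.5); k4=640/140; d4=lambda x,y:((x+.5)/k4+179.5,(y+.5)/k4+84.5)
A,e1=tri(S,s4(221,60),D,d4(364,191)); B,e2=tri(S,s4(541,160),D,d4(125,50))
print("posts",A*1e3,e1,B*1e3,e2,"dist",np.linalg.norm(A-B))
m=(A+B)/2; v=(A-B)[:2]; v/=np.linalg.norm(v)
# box side: box pixel
box=plane(S,(323,210),.05); n=np.array([-v[1],v[0]]); 
if n@(box-m[:2])<0:n=-n
c=m[:2]-n*.0625; print("box",box,"front dir",n,"kiln c",c,"yaw +x deg",np.degrees(np.arctan2(-n[1],-n[0])))
print("A kiln y sign", (A[:2]-c)@np.array([n[1],-n[0]]))
for nm,r,f,cs in(("S",S,s,[(178,80),(235,88),(218,122),(160,113)]),("D",D,d,[(597,213),(653,253),(603,296),(553,255)])):
    q=np.array([plane(r,f(*x),.118) for x in cs]); ed=np.roll(q,-1,0)-q
    print(nm,q.mean(0),np.linalg.norm(ed,axis=1),np.degrees(np.arctan2(ed[:,1],ed[:,0]))%90)
def shelf(r,roi,val):
    g=cv2.cvtColor(r["color"],cv2.COLOR_BGR2HSV)
    print(g[val[1],val[0]])
for r,p in((S,(297,265)),(D,(247,120)),(S,(297,210)),(D,(247,175)),(D,(273,284)),(S,(218,156))): print(cv2.cvtColor(r["color"],cv2.COLOR_BGR2HSV)[p[1],p[0]])
```

```text
posts [537.97440558  77.5588353  179.97557108] 0.0010669078028802245 [416.46327063 254.54708337 180.96166872] 0.000889439443586443 dist 0.21468760621319388
box [0.34849703 0.08381655] front dir [-0.8244077  -0.56599642] kiln c [0.52874432 0.20142774] yaw +x deg 34.471513204286666
A kiln y sign -0.10734267077099888
S [ 0.59749924 -0.29911677] [0.03811958 0.03612227 0.03836811 0.03541305] [46.77739033 47.05761096 45.71879665 46.67171302]
D [ 0.59688143 -0.29800598] [0.03464578 0.03696671 0.03244747 0.03504802] [33.03584501 31.33997039 29.6404489  34.93459378]
[ 21  75 240]
[ 23  64 244]
[ 15  62 235]
[ 20  50 216]
[ 15  98 252]
[ 12 120 248]
```

Emit:
arm_command --pt "1 20 25 -1 0" --pt "1 25.5 31 -1 0" --pt "1 25.5 31 -1 0" --pt "1 25.5 31 -1 0" --pt "1 25.5 31 -1 0" --pt "1 25.5 31 -1 0" --pt "1 25.5 31 -1 0" --pt "1 25.5 31 -1 0" --pt "1 25.5 31 -1 0" --pt "1 25.5 31 -1 0"

```text
clock: 0.98
tool_pos: [0.3796, 0.234, 0.2367]
ee_rot: [[0.912, -0.41, 0.0], [-0.41, -0.912, 0.0], [0.0, -0.0, -1.0]]
ft_force: [2.2, -0.3, 0.5]
finger_gap: 0.999
grip_force: 0.0
```

Emit:
arm_command --pt "1 25.5 31 -1 0" --pt "1 25.5 31 -1 0" --pt "1 25.5 31 -1 0" --pt "1 25.5 31 -1 0" --pt "1 25.5 31 -1 0" --pt "1 25.5 31 -1 0" --pt "1 25.5 31 -1 0" --pt "1 25.5 31 -1 0" --pt "1 20 25 -1 0" --pt "1 0 0 0 0"

```text
clock: 1.82
tool_pos: [0.4725, -0.1093, 0.2452]
ee_rot: [[0.91, -0.414, -0.001], [-0.414, -0.91, -0.001], [-0.0, 0.001, -1.0]]
ft_force: [0.3, 0.8, -0.3]
finger_gap: 0.999
grip_force: 0.0
```

```bash
cat >> h.py <<'E'
def snap(n,tag):
    from plant import robot
    r=robot.get_image(n); cv2.imwrite(f"pics/{tag}.png",r["color"]); pickle.dump(r,open(f"pics/{tag}.pkl","wb")); return r
def go(x,y,z,yaw=None):
    """print tool-frame shift (mm) to a world TCP; yaw = wanted closing-line direction (deg), turn printed first"""
    from plant import robot
    s=robot.state(); R=s["ee_rot"]; p=s["tool_pos"]; t=0
    cy=np.degrees(np.arctan2(R[1,1],R[0,1]))
    if yaw is not None:
        t=(cy-yaw+90)%180-90   # tool z down: positive turn lowers world yaw
        c,q=np.cos(np.radians(t)),np.sin(np.radians(t)); R=R@np.array([[c,-q,0],[q,c,0],[0,0,1]])
    d=R.T@(np.array([x,y,z])-p)*1e3
    print("t",round(float(s["clock"]),2),"pos",(p*1e3).round(1),"yaw",cy.round(1),"j6",round(float(s["joint_positions"][5]),1),"gap",round(float(s["finger_gap"]),3),"F",s["ft_force"].round(1),"| turn",round(np.radians(t),3),"then shift",d.round(1))
E
python3 - <<'E'
from h import *
snap("wrist","w1"); go(.482,-.330,.12,105)
E
```

```text
t 1.87 pos [ 472.  -107.5  245.1] yaw -114.5 j6 55.0 gap 1.003 F [-0.2  1.1 -0.6] | turn -0.689 then shift [-47.8 217.5 125.1]
```

View pics/w1.png

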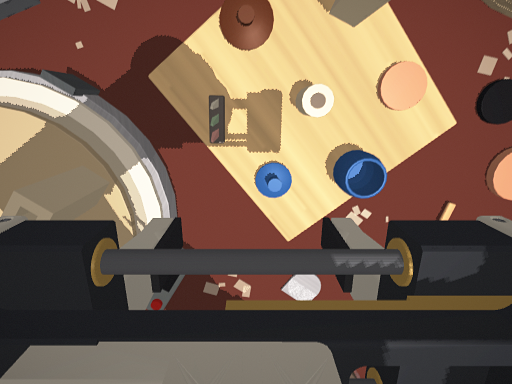

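The wrist view shows the cone pack at (217,120), lid (273,180), jar (360,174), short post (318,100), disc (403,85), brown lid (246,20), and the tall post cut off at (355,5).

Run:
```python
from h import *
W,S,D=load("w1"),load("scene0"),load("side0")
for n,lo,hi,roi,z in(("disc",(5,85,120),(14,255,255),(370,50,435,120),.028),("lid",(100,100,40),(125,255,255),(245,155,300,205),.025),("jar",(100,100,20),(125,255,255),(325,140,395,205),.05),("strip",(0,0,0),(179,110,75),(200,85,230,150),.03)):
    for c in blobs(W,lo,hi,roi,40):
        (u,v),(a,b),th=cv2.minAreaRect(c) if n=="strip" else cv2.fitEllipse(cv2.convexHull(c))
        print(n,(round(u,1),round(v,1)),(round(a),round(b)),round(th),cv2.boundingRect(c),plane(W,(u,v),z).round(4))
k=800/165; d=lambda x,y:((x+.5)/k+194.5,(y+.5)/k+189.5)
sc=lambda x,y:((x+.5)/5+149.5,(y+.5)/5+129.5)
for n,w,e,f in(("disc",(403,85),(380,455),(342,130)),("jarrim",(366,177),(190,277),(511,111)),("knob",(273.5,184),(211,133),(554,246)),("short",(318,99.5),(390,212),(379,190))):
    for nm,R,q in(("side",D,d(*e)),("scene",S,sc(*f))):
        X,g=tri(W,w,R,q); print(n,nm,(X*1e3).round(1),round(g*1e3,1))
cv2.imwrite("pics/w1c.png",cv2.resize(W["color"][60:210,190:440],(800,480),interpolation=cv2.INTER_CUBIC))
```

```text
disc (401.8, 85.3) (45, 53) 49 (377, 61, 50, 49) [ 0.4829 -0.3265]
lid (273.1, 179.6) (34, 36) 79 (256, 163, 36, 34) [ 0.4354 -0.1269]
jar (359.7, 173.9) (46, 54) 113 (334, 150, 53, 48) [ 0.4023 -0.235 ]
strip (216.5, 119.0) (46, 15) 90 (209, 96, 16, 47) [ 0.5438 -0.092 ]
disc side [ 482.4 -329.    26. ] 0.2
disc scene [ 483.1 -327.5   29.4] 0.7
jarrim side [ 404.6 -235.4   71.7] 1.7
jarrim scene [ 405.6 -233.    78.3] 1.8
knob side [ 436.6 -126.1   49.3] 0.3
knob scene [ 437.5 -126.1   54.3] 1.0
short side [ 514.7 -214.    68.2] 0.4
short scene [ 514.8 -213.5   70.6] 0.3
```

View pics/w1c.png

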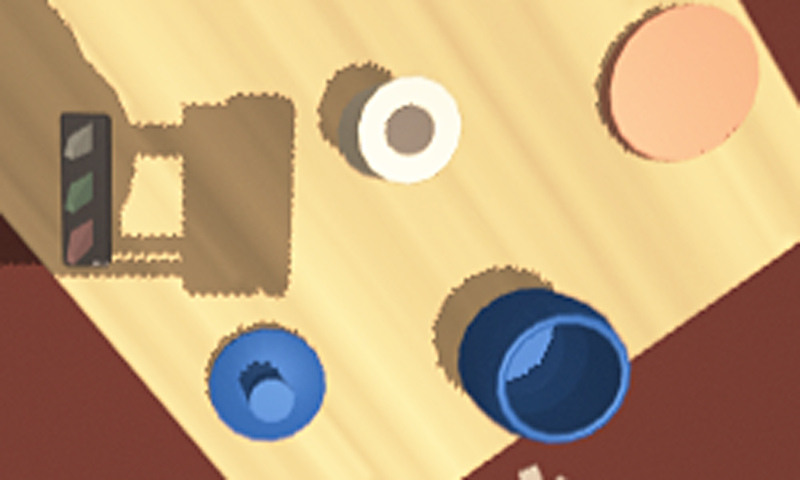

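The crop confirms disc, lid knob, jar rim and strip; both views agree to about 2 mm, with heights near 28 (disc), 75 (rim), 50 (knob) and 30 mm (strip). I go to the disc first.

Emit:
arm_command --pt "1 0 0 0 -0.115" --pt "1 0 0 0 -0.115" --pt "1 0 0 0 -0.115" --pt "1 0 0 0 -0.115" --pt "1 0 0 0 -0.115" --pt "1 0 0 0 -0.114" --pt "1 -8 34 10 0" --pt "1 -8 34 10 0" --pt "1 -8 34 10 0" --pt "1 -8 34 10 0"

```text
clock: 2.7
tool_pos: [0.477, -0.2447, 0.2054]
ee_rot: [[0.964, 0.265, 0.001], [0.265, -0.964, 0.0], [0.001, 0.0, -1.0]]
ft_force: [2.1, -0.3, -0.0]
finger_gap: 0.997
grip_force: 0.0
```

Emit:
arm_command --pt "1 -8 34 12 0" --pt "1 -8 34 12 0" --pt "1 0 13 20 0" --pt "1 0 0 20 0" --pt "1 0 0 0 0" --pt "1 0 0 0 0" --pt "1 0 0 0 0" --pt "1 0 0 0 0" --pt "1 0 0 0 0" --pt "1 0 0 0 0"

```text
clock: 3.53
tool_pos: [0.4835, -0.3266, 0.1428]
ee_rot: [[0.965, 0.264, 0.002], [0.264, -0.965, -0.001], [0.002, 0.001, -1.0]]
ft_force: [-0.4, -0.2, -0.2]
finger_gap: 0.998
grip_force: 0.0
```

Run:
```python
from h import *
W=snap("wrist","w2"); D=load("side0")
go(.4825,-.328,.0195,105)
print([plane(W,p,.118) for p in()])
for c in blobs(W,(5,85,120),(14,255,255),(0,0,512,250),200):
    (u,v),(a,b),th=cv2.fitEllipse(cv2.convexHull(c)); print((u,v),(a,b),cv2.boundingRect(c),plane(W,(u,v),.028))
print(proj(W,(.4825,-.328,.028)),proj(W,(.598,-.299,.118)))
```

```text
t 3.58 pos [ 483.3 -326.6  142.6] yaw -74.7 j6 120.1 gap 1.0 F [-0.5  0.   0.6] | turn 0.005 then shift [ -1.3   1.  123.1]
[]
(252.4457550048828, 178.1249542236328) (48.62164306640625, 55.174564361572266) (225, 154, 55, 26) [ 0.4875441  -0.32715258]
(343.0195617675781, 178.77537536621094) (114.2440414428711, 181.93077087402344) (287, 88, 109, 160) [ 0.51123904 -0.41679665]
(316.57806396484375, 66.50642395019531) (41.11696243286133, 43.216278076171875) (299, 46, 38, 40) [ 0.60483463 -0.35587312]
[251.94487632 182.913475  ] [256.59855088  31.25476519]
```

View pics/w2.png

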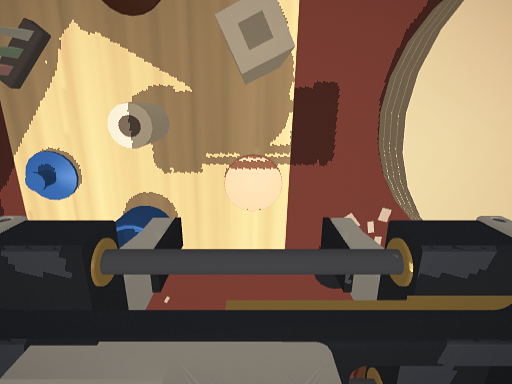

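The disc is centred at (253,182), exactly where predicted. The post's top corners are at (216,12), (240,62) and (294,42). Descending on the disc.

Emit:
arm_command --pt "1 -0.5 0.5 25 0" --pt "1 -0.5 0.5 30 0" --pt "1 0 0 30 0" --pt "1 0 0 20 0" --pt "1 0 0 12 0" --pt "1 0 0 6 0" --pt "1 0 0 0 0" --pt "0.6 0 0 0 0" --pt "0.5 0 0 0 0" --pt "0.5 0 0 0 0" --grip_force 20

```text
clock: 4.42
tool_pos: [0.4825, -0.3283, 0.0192]
ee_rot: [[0.965, 0.263, 0.001], [0.263, -0.965, -0.0], [0.001, 0.001, -1.0]]
ft_force: [1.0, 0.1, 0.3]
finger_gap: 0.833
grip_force: 0.0
```

Emit:
arm_command --pt "0.5 0 0 0 0" --pt "0.5 0 0 0 0" --pt "0.5 0 0 0 0" --pt "0.5 0 0 0 0" --pt "0.5 0 0 0 0" --pt "0.5 0 0 0 0" --pt "0.5 0 0 0 0" --pt "0.5 0 0 0 0" --pt "0.5 0 0 0 0" --pt "0.5 0 0 0 0"

```text
clock: 5.25
tool_pos: [0.4823, -0.3282, 0.0188]
ee_rot: [[0.965, 0.263, 0.0], [0.263, -0.965, -0.0], [0.0, 0.0, -1.0]]
ft_force: [-0.7, 1.6, 5.6]
finger_gap: 0.665
grip_force: 20.0
```

Run:
```python
from h import *
W=load("w2")
q=np.array([plane(W,p,.118) for p in((216,12),(240,62),(294,42))]); e=np.diff(q,axis=0)
print("post c",(q[0]+q[2])/2,np.linalg.norm(e,axis=1),np.degrees(np.arctan2(e[:,1],e[:,0]))%90)
go(.5287,.2014,.22,34.5)
```

```text
post c [ 0.59989742 -0.29782338] [0.03011002 0.03429482] [42.24550419 34.04066599]
t 5.25 pos [ 482.3 -328.2   18.8] yaw -74.7 j6 120.3 gap 0.665 F [-0.7  1.6  5.6] | turn 1.235 then shift [-410.1 -338.3 -201.3]
```

Emit:
arm_command --pt "0.5 0 0 -8 0" --pt "0.5 0 0 -16 0.1" --pt "0.5 0 0 -22 0.12" --pt "0.5 0 0 -22 0.12" --pt "0.5 0 0 -22 0.12" --pt "0.5 0 0 -22 0.12" --pt "0.5 0 0 -22 0.12" --pt "0.5 0 0 -22 0.12" --pt "0.5 0 0 -22 0.12" --pt "0.5 0 0 -22 0.12"

```text
clock: 6.08
tool_pos: [0.4816, -0.3279, 0.2198]
ee_rot: [[0.697, -0.717, -0.0], [-0.717, -0.697, 0.0], [-0.0, -0.0, -1.0]]
ft_force: [0.5, 0.5, 0.0]
finger_gap: 0.665
grip_force: 20.0
```

Emit:
arm_command --pt "0.5 0 0 0 0.12" --pt "0.5 -14 -11 0 0.055" --pt "0.5 -27 -22 0 0" --pt "0.5 -29 -24 0 0" --pt "0.5 -29 -24 0 0" --pt "0.5 -29 -24 0 0" --pt "0.5 -29 -24 0 0" --pt "0.5 -29 -24 0 0" --pt "0.5 -29 -24 0 0" --pt "0.5 -29 -24 0 0"

```text
clock: 6.92
tool_pos: [0.508, -0.0114, 0.2189]
ee_rot: [[0.566, -0.824, 0.0], [-0.824, -0.566, 0.0], [-0.0, -0.0, -1.0]]
ft_force: [0.4, -0.0, 0.0]
finger_gap: 0.661
grip_force: 20.0
```

Run:
```python
from h import *
go(.5287,.2014,.22,34.5)
```

```text
t 6.92 pos [508.  -11.4 218.9] yaw -145.5 j6 13.6 gap 0.661 F [ 0.4 -0.   0. ] | turn -0.0 then shift [-163.7 -137.6   -1.1]
```

Emit:
arm_command --pt "0.5 -29 -24 0 0" --pt "0.5 -29 -24 0 0" --pt "0.5 -29 -24 0 0" --pt "0.5 -29 -24 0 0" --pt "0.5 -25 -22 0 0" --pt "0.5 -15 -13 0 0" --pt "0.5 -6 -5 10 0" --pt "0.5 0 0 15 0" --pt "0.5 0 0 15 0" --pt "0.5 0 0 0 0"

```text
clock: 7.75
tool_pos: [0.5268, 0.196, 0.1751]
ee_rot: [[0.566, -0.825, -0.005], [-0.825, -0.566, -0.003], [-0.001, 0.006, -1.0]]
ft_force: [-0.4, -0.8, -0.6]
finger_gap: 0.664
grip_force: 20.0
```

Run:
```python
from h import *
go(.5287,.2014,.081,34.5)
W=snap("wrist","w3");S=snap("scene","s3"); D=snap("side","d3")
cv2.imwrite("pics/m3.png",np.hstack([cv2.resize(W["color"],(400,300)),cv2.resize(D["color"][60:210,160:360],(400,300))]))
```

```text
t 7.75 pos [526.8 196.  175.1] yaw -145.5 j6 -5.8 gap 0.664 F [-0.4 -0.8 -0.6] | turn -0.001 then shift [-3.3 -5.2 94.1]
```

View pics/m3.png

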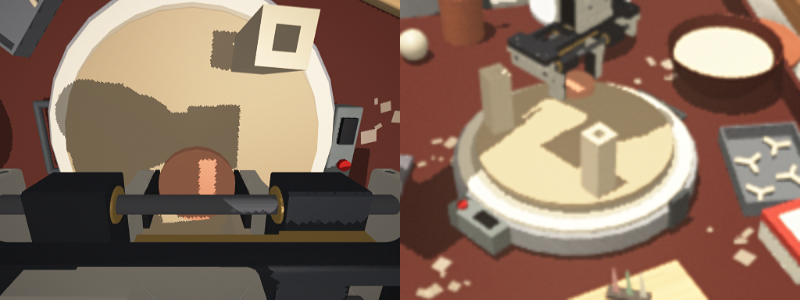

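The wrist view shows the disc held between the fingers and front_post_right's top at about (367,47) in full pixels; the side view agrees, with the shelf clear below.

Run:
```python
from h import *
W=load("w3")
print(plane(W,(287*1.28,37*1.28),.18)); q=np.array([plane(W,(a*1.28,b*1.28),.18) for a,b in((258,5),(320,10),(302,68),(250,60))])
e=np.roll(q,-1,0)-q; print(q,q.mean(0),np.linalg.norm(e,axis=1),np.degrees(np.arctan2(e[:,1],e[:,0]))%90)
```

```text
[0.53733625 0.07670878]
[[0.56417793 0.07325067]
 [0.53046977 0.05340309]
 [0.51651209 0.08529944]
 [0.54840248 0.10109341]] [0.53989056 0.07826166] [0.03911735 0.03481658 0.03558717 0.03200129] [30.489849   23.63393669 26.34727382 29.53551017]
```

Emit:
arm_command --pt "0.5 -1.5 -2.5 15 0" --pt "0.5 -1.5 -2.5 18 0" --pt "0.5 0 0 18 0" --pt "0.5 0 0 16 0" --pt "0.5 0 0 10 0" --pt "0.5 0 0 7 0" --pt "0.5 0 0 4 0" --pt "0.5 0 0 3 0" --pt "0.5 0 0 0 0" --pt "0.5 0 0 0 0"

```text
clock: 8.73
tool_pos: [0.5318, 0.2028, 0.0882]
ee_rot: [[0.566, -0.824, 0.001], [-0.824, -0.566, 0.0], [0.0, -0.001, -1.0]]
ft_force: [-0.1, -0.7, -0.6]
finger_gap: 0.666
grip_force: 20.0
```

Emit:
arm_command --pt "0.5 0 1.5 1 0" --pt "0.5 0 1.5 1 0" --pt "0.5 0 0 1 0" --pt "0.5 0 0 1 0" --pt "0.5 0 0 1 0" --pt "0.5 0 0 1 0" --pt "0.5 0 0 0.5 0" --pt "0.5 0 0 0 0" --pt "0.5 0 0 0 0" --pt "0.5 0 0 0 0"

```text
clock: 9.57
tool_pos: [0.5289, 0.201, 0.0811]
ee_rot: [[0.566, -0.824, 0.0], [-0.824, -0.566, -0.0], [0.0, 0.0, -1.0]]
ft_force: [1.1, -0.3, -0.3]
finger_gap: 0.663
grip_force: 20.0
```

Run:
```python
from h import *
go(.5287,.2014,.081,34.5)
```

```text
t 9.57 pos [528.9 201.   81.1] yaw -145.5 j6 -6.1 gap 0.663 F [ 1.1 -0.3 -0.3] | turn -0.0 then shift [-0.5 -0.   0.1]
```

Emit:
arm_command --pt "0.5 0 0 0.6 0" --pt "0.72 0 0 0 0" --pt "0.8 0 0 0 0" --pt "0.9 0 0 0 0" --pt "0.9 0 0 0 0" --pt "0.9 0 0 0 0" --pt "0.9 0 0 -8 0" --pt "0.9 0 0 -25 0" --pt "0.9 0 0 -35 0" --pt "0.9 0 0 -35 0"

```text
clock: 10.4
tool_pos: [0.5284, 0.2004, 0.1846]
ee_rot: [[0.566, -0.824, -0.001], [-0.824, -0.566, -0.001], [0.0, 0.002, -1.0]]
ft_force: [1.0, 1.1, 0.4]
finger_gap: 0.902
grip_force: 0.0
```

Emit:
arm_command --pt "0.9 0 0 -35 0" --pt "0.9 0 0 0 0" --pt "0.9 0 0 0 0" --pt "0.9 0 0 0 0" --pt "0.9 0 0 0 0" --pt "0.9 0 0 0 0" --pt "0.9 0 0 0 0" --pt "0.9 0 0 0 0" --pt "0.9 0 0 0 0" --pt "0.9 0 0 0 0"

```text
clock: 11.23
tool_pos: [0.5289, 0.2009, 0.2182]
ee_rot: [[0.566, -0.824, -0.0], [-0.824, -0.566, -0.0], [0.0, 0.001, -1.0]]
ft_force: [-0.3, -0.2, 0.3]
finger_gap: 0.902
grip_force: 0.0
```

Run:
```python
from h import *
W=snap("wrist","w4");D=snap("side","d4")
for n,r,roi in(("w",W,(190,180,320,260)),("side",D,(200,90,300,170))):
    for c in blobs(r,(3,85,60),(14,255,255),roi,40):
        (u,v),ab,th=cv2.fitEllipse(cv2.convexHull(c)); print(n,(u,v),ab,plane(r,(u,v),.09))
cv2.imwrite("pics/m4.png",np.hstack([cv2.resize(W["color"],(400,300)),cv2.resize(D["color"][60:210,160:360],(400,300))]))
go(.544,-.093,.20,65.5)
```

```text
w (251.428955078125, 178.1026611328125) (53.43723678588867, 55.32279586791992) [0.52905162 0.20014045]
side (248.13710021972656, 127.2332763671875) (13.712215423583984, 21.06068229675293) [0.53032225 0.19202514]
side (256.9106140136719, 97.623779296875) (34.066043853759766, 115.42987823486328) [0.59163667 0.34199061]
t 11.33 pos [528.9 200.9 218.3] yaw -145.5 j6 -6.1 gap 0.902 F [ 0.3 -0.6  0.4] | turn -0.541 then shift [135.7 261.2  18.4]
```

View pics/m4.png

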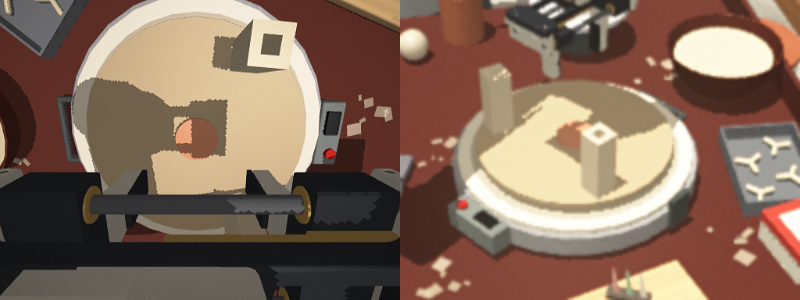

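The disc lies flat, centred at (0.529,0.2005). Next is the cone pack.

Emit:
arm_command --pt "0.9 0 0 0 -0.108" --pt "0.9 0 0 0 -0.108" --pt "0.9 0 0 0 -0.108" --pt "0.9 0 0 0 -0.108" --pt "0.9 0 0 0 -0.109" --pt "0.9 10 20 0 0" --pt "0.9 18 34 0 0" --pt "0.9 18 34 0 0" --pt "0.9 18 34 0 0" --pt "0.9 18 34 0 0"

```text
clock: 12.17
tool_pos: [0.5386, 0.0235, 0.2187]
ee_rot: [[0.91, -0.414, 0.0], [-0.414, -0.91, 0.0], [0.0, -0.0, -1.0]]
ft_force: [1.0, -0.6, 0.3]
finger_gap: 0.905
grip_force: 0.0
```

Emit:
arm_command --pt "0.9 18 34 0 0" --pt "0.9 18 34 0 0" --pt "0.7 14 27 0 0" --pt "0.7 4 10 10 0" --pt "0.7 0 0 20 0" --pt "0.7 0 0 20 0" --pt "0.7 0 0 10 0" --pt "0.7 0 0 0 0" --pt "0.7 0 0 0 0" --pt "0.7 0 0 0 0"

```text
clock: 13.0
tool_pos: [0.5452, -0.0926, 0.1595]
ee_rot: [[0.91, -0.414, 0.001], [-0.414, -0.91, -0.0], [0.001, -0.0, -1.0]]
ft_force: [-0.3, -0.2, -0.9]
finger_gap: 0.702
grip_force: 0.0
```

Run:
```python
from h import *
W=snap("wrist","w5")
go(.544,-.093,.0195,65.5)
print(proj(W,(.544,-.093,.03)))
cv2.imwrite("pics/m5.png",cv2.resize(W["color"][80:260,140:380],(800,600),interpolation=cv2.INTER_CUBIC))
```

```text
t 13.05 pos [545.3 -92.6 159.7] yaw -114.5 j6 54.9 gap 0.701 F [-0.  -0.8 -0.2] | turn 0.001 then shift [ -1.2   1.  140.2]
[251.86438569 179.16226039]
```

View pics/m5.png

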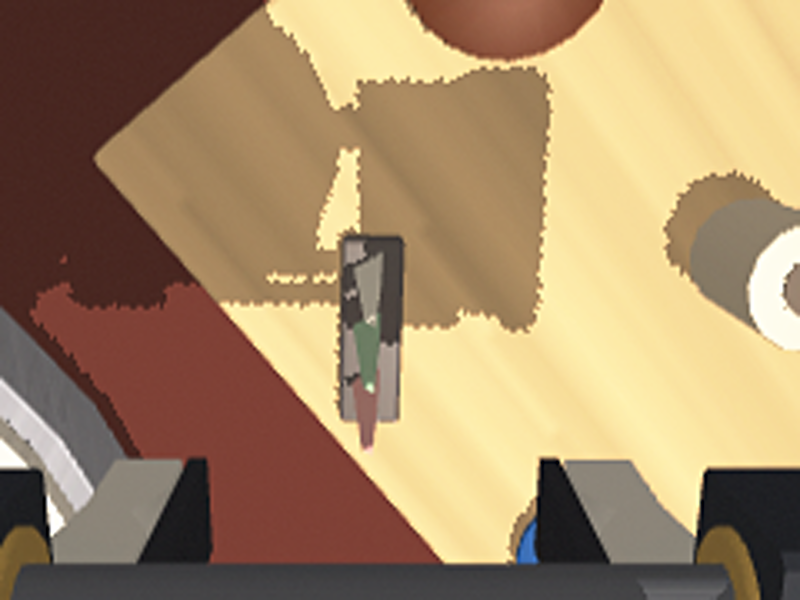

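The strip is centred at (251,179), within half a pixel of the prediction, and is square to the fingers. Descending and gripping.

Emit:
arm_command --pt "0.7 -1 1 20 0" --pt "0.7 0 0 30 0" --pt "0.7 0 0 32 0" --pt "0.7 0 0 26 0" --pt "0.7 0 0 17 0" --pt "0.7 0 0 10 0" --pt "0.7 0 0 5 0" --pt "0.4 0 0 0 0" --pt "0.2 0 0 0 0" --pt "0.1 0 0 0 0" --grip_force 15

```text
clock: 13.88
tool_pos: [0.5442, -0.0932, 0.0197]
ee_rot: [[0.91, -0.415, 0.002], [-0.415, -0.91, 0.0], [0.002, -0.001, -1.0]]
ft_force: [0.3, 0.3, 0.2]
finger_gap: 0.531
grip_force: 0.0
```

Emit:
arm_command --pt "0.1 0 0 0 0" --pt "0.1 0 0 0 0" --pt "0.1 0 0 0 0" --pt "0.1 0 0 0 0" --pt "0.1 0 0 0 0" --pt "0.1 0 0 0 0" --pt "0.1 0 0 0 0" --pt "0.1 0 0 0 0" --pt "0.1 0 0 0 0" --pt "0.1 0 0 0 0"

```text
clock: 14.72
tool_pos: [0.5433, -0.0934, 0.0187]
ee_rot: [[0.91, -0.415, 0.0], [-0.415, -0.91, 0.0], [0.0, -0.0, -1.0]]
ft_force: [-0.8, 1.3, 5.5]
finger_gap: 0.222
grip_force: 15.0
```

Run:
```python
from h import *
c=np.array([.5287,.2014])-.115*np.array([.824,.566]); print(c)
go(c[0],c[1],.24,34.5)
```

```text
[0.43394 0.13631]
t 14.72 pos [543.3 -93.4  18.7] yaw -114.5 j6 54.9 gap 0.222 F [-0.8  1.3  5.5] | turn 0.541 then shift [-251.2  -40.1 -221.3]
```

Emit:
arm_command --pt "0.1 0 0 -8 0" --pt "0.1 0 0 -16 0" --pt "0.1 0 0 -22 0.06" --pt "0.1 0 0 -25 0.07" --pt "0.1 0 0 -25 0.07" --pt "0.1 0 0 -25 0.07" --pt "0.1 0 0 -25 0.07" --pt "0.1 0 0 -25 0.07" --pt "0.1 0 0 -25 0.07" --pt "0.1 0 0 -20 0.061"

```text
clock: 15.55
tool_pos: [0.5428, -0.0936, 0.2367]
ee_rot: [[0.563, -0.826, 0.001], [-0.826, -0.563, 0.0], [0.001, -0.001, -1.0]]
ft_force: [0.7, -0.8, -0.5]
finger_gap: 0.223
grip_force: 15.0
```

Emit:
arm_command --pt "0.1 -15 -2 0 0" --pt "0.1 -28 -5 0 0" --pt "0.1 -35 -6 0 0" --pt "0.1 -35 -6 0 0" --pt "0.1 -35 -6 0 0" --pt "0.1 -35 -6 0 0" --pt "0.1 -33 -5 0 0" --pt "0.1 -23 -3 0 0" --pt "0.1 -12 -1 0 0" --pt "0.1 0 0 0 0"

```text
clock: 16.38
tool_pos: [0.4326, 0.1376, 0.2347]
ee_rot: [[0.568, -0.823, -0.0], [-0.823, -0.568, 0.0], [-0.0, -0.0, -1.0]]
ft_force: [0.1, 0.1, -0.0]
finger_gap: 0.226
grip_force: 15.0
```

Run:
```python
from h import *
go(.434,.1363,.081,34.5)
```

```text
t 16.38 pos [432.6 137.6 234.7] yaw -145.4 j6 -8.0 gap 0.226 F [ 0.1  0.1 -0. ] | turn 0.002 then shift [  1.9  -0.4 153.7]
```

Emit:
arm_command --pt "0.1 1 0 15 0" --pt "0.1 1 0 28 0" --pt "0.1 0 0 32 0" --pt "0.1 0 0 28 0" --pt "0.1 0 0 20 0" --pt "0.1 0 0 12 0" --pt "0.1 0 0 7 0" --pt "0.1 0 0 4 0" --pt "0.1 0 0 3 0" --pt "0.1 0 0 2 0"

```text
clock: 17.22
tool_pos: [0.4355, 0.1345, 0.0838]
ee_rot: [[0.566, -0.824, 0.001], [-0.824, -0.566, 0.0], [0.0, -0.001, -1.0]]
ft_force: [-0.1, 0.6, -0.2]
finger_gap: 0.228
grip_force: 15.0
```

Emit:
arm_command --pt "0.1 0 0 1 0" --pt "0.1 0 0 1 0" --pt "0.1 0 0 0 0" --pt "0.1 0 0 0 0" --pt "0.1 0 0 0 0" --pt "0.1 0 0 0 0" --pt "0.1 0 0 0 0" --pt "0.1 0 0 0 0" --pt "0.1 0 0 0 0" --pt "0.1 0 0 0 0"

```text
clock: 18.05
tool_pos: [0.435, 0.1345, 0.0815]
ee_rot: [[0.566, -0.824, -0.0], [-0.824, -0.566, -0.0], [0.0, 0.0, -1.0]]
ft_force: [-1.0, -1.1, -0.9]
finger_gap: 0.226
grip_force: 15.0
```

Run:
```python
from h import *
go(.434,.1363,.081,34.5)
```

```text
t 18.05 pos [435.  134.5  81.5] yaw -145.5 j6 -7.6 gap 0.226 F [-1.  -1.1 -0.9] | turn -0.0 then shift [-2.1 -0.2  0.5]
```

Emit:
arm_command --pt "0.1 -1 0 0 0" --pt "0.1 -1 0 0.5 0" --pt "0.1 0 0 0.4 0" --pt "0.3 0 0 0 0" --pt "0.4 0 0 0 0" --pt "0.5 0 0 0 0" --pt "0.5 0 0 0 0" --pt "0.5 0 0 -10 0" --pt "0.5 0 0 -25 0" --pt "0.5 0 0 -35 0"

```text
clock: 18.88
tool_pos: [0.4322, 0.1349, 0.1492]
ee_rot: [[0.566, -0.824, -0.005], [-0.824, -0.566, -0.003], [0.0, 0.006, -1.0]]
ft_force: [1.3, 0.6, -0.8]
finger_gap: 0.5
grip_force: 0.0
```

Emit:
arm_command --pt "0.9 0 0 -35 0" --pt "0.9 0 0 -28 0" --pt "0.9 0 0 -10 0" --pt "0.9 0 0 0 0" --pt "0.9 0 0 0 0" --pt "0.9 0 0 0 0" --pt "0.9 0 0 0 0" --pt "0.9 0 0 0 0" --pt "0.9 0 0 0 0" --pt "0.9 0 0 0 0"

```text
clock: 19.72
tool_pos: [0.4337, 0.136, 0.223]
ee_rot: [[0.566, -0.824, -0.001], [-0.824, -0.566, -0.001], [0.0, 0.001, -1.0]]
ft_force: [-0.1, 0.1, -0.6]
finger_gap: 0.898
grip_force: 0.0
```

Run:
```python
from h import *
W=snap("wrist","w6")
go(.405,-.235,.16)
cv2.imwrite("pics/m6.png",W["color"])
```

```text
t 19.77 pos [433.8 136.  223.1] yaw -145.5 j6 -7.9 gap 0.897 F [-0.4 -0.4  0.4] | turn 0.0 then shift [289.5 233.7  63.4]
```

View pics/m6.png

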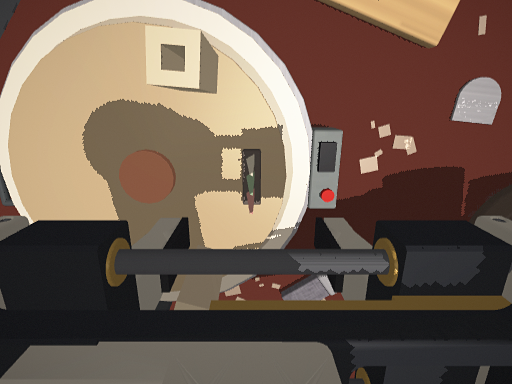

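The cone pack stands at (251,178), in line with the disc centre (147,177) and broadside to the box. Next is the jar.

Emit:
arm_command --pt "0.9 14 11 0 0" --pt "0.9 27 22 0 0" --pt "0.9 29 23.5 0 0" --pt "0.9 29 23.5 0 0" --pt "0.9 29 23.5 0 0" --pt "0.9 29 23.5 0 0" --pt "0.9 29 23.5 0 0" --pt "0.9 29 23.5 0 0" --pt "0.9 29 23.5 0 0" --pt "0.9 25 20 10 0"

```text
clock: 20.6
tool_pos: [0.4075, -0.2113, 0.2152]
ee_rot: [[0.566, -0.824, 0.003], [-0.824, -0.566, -0.001], [0.003, -0.002, -1.0]]
ft_force: [1.5, 0.4, 0.8]
finger_gap: 0.906
grip_force: 0.0
```

Emit:
arm_command --pt "0.9 15 12 15 0" --pt "0.9 5 6 20 0" --pt "0.9 0 0 15 0" --pt "0.9 0 0 0 0" --pt "0.9 0 0 0 0" --pt "0.9 0 0 0 0" --pt "0.9 0 0 0 0" --pt "0.9 0 0 0 0" --pt "0.9 0 0 0 0" --pt "0.9 0 0 0 0"

```text
clock: 21.43
tool_pos: [0.4038, -0.2353, 0.1641]
ee_rot: [[0.567, -0.824, 0.001], [-0.824, -0.567, -0.0], [0.001, -0.001, -1.0]]
ft_force: [0.1, 0.2, -0.6]
finger_gap: 0.9
grip_force: 0.0
```

Run:
```python
from h import *
W=snap("wrist","w7"); 
go(.405,-.235,.03)
print(proj(W,(.405,-.235,.074)))
for c in blobs(W,(100,60,20),(125,255,255),(0,0,512,260),300):
    print(cv2.boundingRect(c),cv2.fitEllipse(cv2.convexHull(c)))
hs=cv2.cvtColor(W["color"],cv2.COLOR_BGR2HSV); m=cv2.inRange(hs,np.array((100,60,110)),np.array((125,255,255)))
ys,xs=np.nonzero(m[100:260,190:320]); print("bright rim bbox",xs.min()+190,xs.max()+190,ys.min()+100,ys.max()+100)
cv2.imwrite("pics/m7.png",W["color"][80:260,140:380])
```

```text
t 21.48 pos [ 403.7 -235.3  164. ] yaw -145.5 j6 40.5 gap 0.899 F [-0.1 -0.4 -0.2] | turn 0.0 then shift [  0.4  -1.2 134. ]
[250.02497533 188.89741816]
(222, 153, 60, 62) ((251.21420288085938, 183.64849853515625), (58.499202728271484, 62.304771423339844), 1.1805838346481323)
bright rim bbox 190 277 161 248
```

Emit:
arm_command --pt "0.9 1 0 20 0" --pt "0.9 1 0 30 0" --pt "0.9 0 0 30 0" --pt "0.9 0 0 26 0" --pt "0.9 0 0 16 0" --pt "0.9 0 0 8 0" --pt "0.9 0 0 4 0" --pt "0.7 0 0 0 0" --pt "0.5 0 0 0 0" --pt "0.5 0 0 0 0" --grip_force 20

```text
clock: 22.32
tool_pos: [0.4055, -0.2373, 0.0307]
ee_rot: [[0.566, -0.824, 0.002], [-0.824, -0.566, -0.0], [0.001, -0.001, -1.0]]
ft_force: [0.0, 0.4, 0.0]
finger_gap: 0.736
grip_force: 0.0
```

Emit:
arm_command --pt "0.5 0 0 0 0" --pt "0.5 0 0 0 0" --pt "0.5 0 0 0 0" --pt "0.5 0 0 0 0" --pt "0.5 0 0 0 0" --pt "0.5 0 0 0 0" --pt "0.5 0 0 0 0" --pt "0.5 0 0 0 0" --pt "0.5 0 0 0 0" --pt "0.5 0 0 0 0"

```text
clock: 23.15
tool_pos: [0.4055, -0.2373, 0.0306]
ee_rot: [[0.567, -0.824, 0.002], [-0.824, -0.567, -0.0], [0.002, -0.001, -1.0]]
ft_force: [-0.6, 1.5, 7.2]
finger_gap: 0.687
grip_force: 20.0
```

Run:
```python
from h import *
go(.529,.2005,.25,34.5)
```

```text
t 23.15 pos [ 405.5 -237.3   30.6] yaw -145.5 j6 40.7 gap 0.687 F [-0.6  1.5  7.2] | turn 0.0 then shift [-290.5 -350.1 -219.3]
```

Emit:
arm_command --pt "0.5 0 0 -8 0" --pt "0.5 0 0 -22 0" --pt "0.5 0 0 -36 0" --pt "0.5 0 0 -38 0" --pt "0.5 0 0 -38 0" --pt "0.5 -4 -5 -30 0" --pt "0.5 -12 -14 -20 0" --pt "0.5 -20 -24 -8 0" --pt "0.5 -24 -29 0 0" --pt "0.5 -24 -29 0 0"

```text
clock: 23.98
tool_pos: [0.44, -0.1096, 0.2311]
ee_rot: [[0.565, -0.825, 0.002], [-0.825, -0.565, 0.001], [0.001, -0.002, -1.0]]
ft_force: [0.6, -0.0, -2.7]
finger_gap: 0.691
grip_force: 20.0
```

Emit:
arm_command --pt "0.5 -25 -30 0 0" --pt "0.5 -25 -30 0 0" --pt "0.5 -25 -30 0 0" --pt "0.5 -25 -30 0 0" --pt "0.5 -25 -30 0 0" --pt "0.5 -25 -30 0 0" --pt "0.5 -22 -26 0 0" --pt "0.5 -15 -18 0 0" --pt "0.5 -7 -9 0 0" --pt "0.5 0 0 0 0"

```text
clock: 24.82
tool_pos: [0.5225, 0.183, 0.2293]
ee_rot: [[0.568, -0.823, -0.001], [-0.823, -0.568, -0.0], [-0.0, 0.001, -1.0]]
ft_force: [0.2, -0.1, -0.9]
finger_gap: 0.682
grip_force: 20.0
```

Run:
```python
from h import *
go(.529,.2005,.103,34.5)
```

```text
t 24.82 pos [522.5 183.  229.3] yaw -145.4 j6 -5.0 gap 0.682 F [ 0.2 -0.1 -0.9] | turn 0.002 then shift [-10.8 -15.4 126.3]
```

Emit:
arm_command --pt "0.5 -6 -9 0 0" --pt "0.5 -5 -6 10 0" --pt "0.5 0 0 22 0" --pt "0.5 0 0 28 0" --pt "0.5 0 0 26 0" --pt "0.5 0 0 18 0" --pt "0.5 0 0 10 0" --pt "0.5 0 0 6 0" --pt "0.5 0 0 2 0" --pt "0.5 0 0 0 0"

```text
clock: 25.65
tool_pos: [0.5289, 0.1987, 0.1079]
ee_rot: [[0.566, -0.824, 0.0], [-0.824, -0.566, 0.0], [0.0, -0.0, -1.0]]
ft_force: [0.5, -0.0, -1.1]
finger_gap: 0.688
grip_force: 20.0
```

Run:
```python
from h import *
go(.529,.2005,.1026,34.5)
```

```text
t 25.65 pos [528.9 198.7 107.9] yaw -145.5 j6 -6.0 gap 0.688 F [ 0.5 -0.  -1.1] | turn -0.0 then shift [-1.5 -1.1  5.3]
```

Emit:
arm_command --pt "0.5 -1 -0.5 1 0" --pt "0.5 -0.5 -0.5 1 0" --pt "0.5 0 0 1 0" --pt "0.5 0 0 1 0" --pt "0.5 0 0 0.8 0" --pt "0.5 0 0 0.5 0" --pt "0.5 0 0 0 0" --pt "0.5 0 0 0 0" --pt "0.5 0 0 0 0" --pt "0.5 0 0 0 0"

```text
clock: 26.48
tool_pos: [0.5286, 0.2006, 0.1026]
ee_rot: [[0.566, -0.824, 0.0], [-0.824, -0.566, 0.0], [-0.0, -0.0, -1.0]]
ft_force: [-3.1, 0.7, 5.8]
finger_gap: 0.689
grip_force: 20.0
```

Emit:
arm_command --pt "0.72 0 0 0 0" --pt "0.76 0 0 0 0" --pt "0.82 0 0 0 0" --pt "0.85 0 0 0 0" --pt "0.85 0 0 0 0" --pt "0.85 0 0 -10 0" --pt "0.85 0 0 -25 0" --pt "0.85 0 0 -30 0" --pt "0.85 0 0 -30 0" --pt "0.85 0 0 -20 0"

```text
clock: 27.32
tool_pos: [0.5294, 0.2008, 0.2211]
ee_rot: [[0.567, -0.824, 0.003], [-0.824, -0.567, 0.001], [0.001, -0.003, -1.0]]
ft_force: [0.6, 0.3, -0.1]
finger_gap: 0.849
grip_force: 0.0
```

Run:
```python
from h import *
W=snap("wrist","w8"); S=snap("scene","s8"); D=snap("side","d8")
go(.4365,-.1265,.14,None)
for nm,r,roi in(("w",W,(180,120,330,245)),("s",S,(270,220,340,280)),("d",D,(225,100,275,150))):
  for c in blobs(r,(100,60,15),(125,255,255),roi,60): print(nm,cv2.boundingRect(c),cv2.fitEllipse(cv2.convexHull(c))[0])
for r in(W,S,D): print(proj(r,(.529,.2005,.146)),proj(r,(.529,.2005,.118)))
a=cv2.resize(W["color"][100:250,150:350],(400,300)); b=cv2.resize(D["color"][60:210,160:360],(400,300)); cv2.imwrite("pics/m8.png",np.hstack([a,b]))
```

```text
t 27.47 pos [529.4 201.1 220. ] yaw -145.5 j6 -6.1 gap 0.848 F [-0.  -0.9 -0.4] | turn 0.0 then shift [217.4 262.5  78.7]
w (222, 159, 63, 66) (252.8103485107422, 191.49131774902344)
s (288, 231, 23, 27) (299.18499755859375, 243.8249969482422)
d (238, 107, 18, 22) (246.32373046875, 116.8398666381836)
[251.99972775 194.34795068] [252.06420268 185.42229018]
[298.81382283 237.51202524] [297.95492014 244.8342205 ]
[247.06140907 110.91238985] [247.11561972 118.37919619]
```

View pics/m8.png

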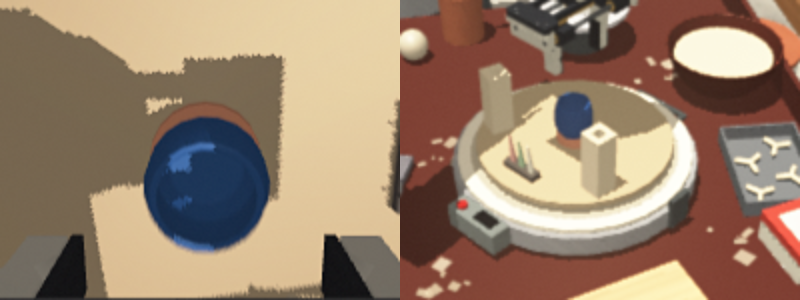

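The jar is upright on the disc, with its rim centre within about 1 mm. Next is the lid.

Emit:
arm_command --pt "0.5 12 14 0 0" --pt "0.5 22 26 0 0" --pt "0.5 25 30 0 0" --pt "0.5 25 30 0 0" --pt "0.5 25 30 0 0" --pt "0.5 25 30 0 0" --pt "0.5 25 30 0 0" --pt "0.5 23 28 0 0" --pt "0.5 18 22 8 0" --pt "0.5 12 14 16 0"

```text
clock: 28.3
tool_pos: [0.4381, -0.1205, 0.1939]
ee_rot: [[0.565, -0.825, 0.002], [-0.825, -0.565, -0.0], [0.001, -0.001, -1.0]]
ft_force: [1.0, 0.1, -0.1]
finger_gap: 0.498
grip_force: 0.0
```

Emit:
arm_command --pt "0.5 5 8 20 0" --pt "0.5 0 0 20 0" --pt "0.5 0 0 15 0" --pt "0.5 0 0 0 0" --pt "0.5 0 0 0 0" --pt "0.5 0 0 0 0" --pt "0.5 0 0 0 0" --pt "0.5 0 0 0 0" --pt "0.5 0 0 0 0" --pt "0.5 0 0 0 0"

```text
clock: 29.13
tool_pos: [0.4358, -0.1266, 0.1387]
ee_rot: [[0.567, -0.824, 0.001], [-0.824, -0.567, 0.0], [0.0, -0.001, -1.0]]
ft_force: [0.0, 0.5, 0.7]
finger_gap: 0.498
grip_force: 0.0
```

Run:
```python
from h import *
W=snap("wrist","w9"); 
go(.4365,-.1265,.033)
print(proj(W,(.4365,-.1265,.0255)),proj(W,(.4365,-.1265,.049)))
for c in blobs(W,(100,60,20),(125,255,255),(180,100,330,250),300): 
    e=cv2.fitEllipse(cv2.convexHull(c)); print(cv2.boundingRect(c),e,plane(W,e[0],.026))
cv2.imwrite("pics/m9.png",cv2.resize(W["color"][110:250,170:340],(600,494)))
```

```text
t 29.18 pos [ 435.7 -126.6  138.6] yaw -145.5 j6 25.7 gap 0.497 F [-0.1  0.3 -0.3] | turn 0.0 then shift [  0.4  -0.6 105.6]
[250.66365307 182.25708192] [250.55422289 189.07478837]
(228, 158, 50, 48) ((252.3450927734375, 181.9232940673828), (48.309661865234375, 50.050384521484375), 93.95222473144531) [ 0.43536609 -0.12787931]
```

View pics/m9.png

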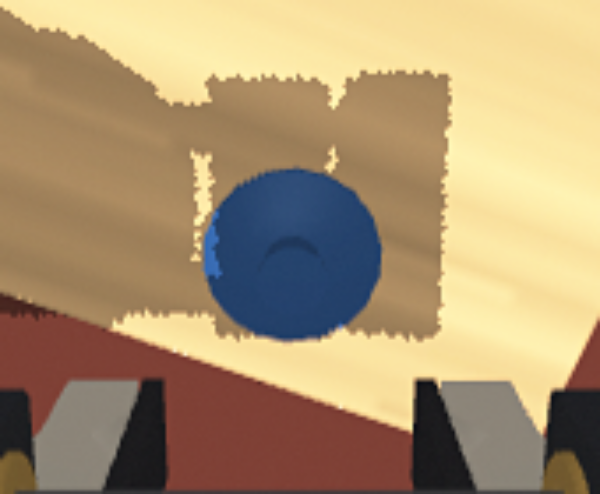

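The lid is centred at (252,182) with its knob at about (252,186), so it sits under the TCP within about 1 mm. Gripping it by the knob.

Emit:
arm_command --pt "0.5 0.5 0.5 18 0" --pt "0.5 0.5 0.5 26 0" --pt "0.5 0 0 24 0" --pt "0.5 0 0 18 0" --pt "0.5 0 0 10 0" --pt "0.5 0 0 6 0" --pt "0.5 0 0 3 0" --pt "0.3 0 0 0.5 0" --pt "0.1 0 0 0 0" --pt "0.1 0 0 0 0" --grip_force 15

```text
clock: 30.02
tool_pos: [0.4358, -0.128, 0.0335]
ee_rot: [[0.566, -0.824, 0.001], [-0.824, -0.566, 0.0], [0.001, -0.001, -1.0]]
ft_force: [-0.3, -0.2, 0.4]
finger_gap: 0.335
grip_force: 0.0
```

Emit:
arm_command --pt "0.1 0 0 0 0" --pt "0.1 0 0 0 0" --pt "0.1 0 0 0 0" --pt "0.1 0 0 0 0" --pt "0.1 0 0 0 0" --pt "0.1 0 0 0 0" --pt "0.1 0 0 0 0" --pt "0.1 0 0 0 0" --pt "0.1 0 0 0 0" --pt "0.1 0 0 0 0"

```text
clock: 30.85
tool_pos: [0.4358, -0.128, 0.0332]
ee_rot: [[0.567, -0.824, 0.001], [-0.824, -0.567, 0.0], [0.001, -0.001, -1.0]]
ft_force: [-0.7, 1.2, 6.6]
finger_gap: 0.2
grip_force: 15.0
```

Run:
```python
from h import *
go(.528,.200,.24,34.5)
```

```text
t 30.85 pos [ 435.8 -128.    33.2] yaw -145.5 j6 25.9 gap 0.2 F [-0.7  1.2  6.6] | turn 0.0 then shift [-218.  -261.9 -206.7]
```

Emit:
arm_command --pt "0.1 0 0 -8 0" --pt "0.1 0 0 -22 0" --pt "0.1 0 0 -34 0" --pt "0.1 0 0 -36 0" --pt "0.1 0 0 -36 0" --pt "0.1 -4 -5 -32 0" --pt "0.1 -12 -14 -20 0" --pt "0.1 -20 -24 -8 0" --pt "0.1 -24 -29 0 0" --pt "0.1 -24 -29 0 0"

```text
clock: 31.68
tool_pos: [0.4707, -0.0007, 0.2302]
ee_rot: [[0.565, -0.825, 0.002], [-0.825, -0.565, 0.001], [0.0, -0.002, -1.0]]
ft_force: [0.7, -0.7, -1.0]
finger_gap: 0.197
grip_force: 15.0
```

Emit:
arm_command --pt "0.1 -24 -29 0 0" --pt "0.1 -24 -29 0 0" --pt "0.1 -24 -29 0 0" --pt "0.1 -24 -29 0 0" --pt "0.1 -18 -22 0 0" --pt "0.1 -11 -13 0 0" --pt "0.1 -5 -7 0 0" --pt "0.1 -2 -2 0 0" --pt "0.1 0 0 0 0" --pt "0.1 0 0 0 0"

```text
clock: 32.52
tool_pos: [0.5276, 0.1966, 0.2288]
ee_rot: [[0.566, -0.825, -0.0], [-0.825, -0.566, -0.0], [-0.0, 0.001, -1.0]]
ft_force: [-0.2, 0.2, -0.4]
finger_gap: 0.193
grip_force: 15.0
```

Run:
```python
from h import *
go(.528,.200,.16,34.5); W=snap("wrist","w10"); S=snap("scene","s10")
cv2.imwrite("pics/m10.png",W["color"])
for c in blobs(W,(100,60,20),(125,255,255),(150,80,350,250),100): print(cv2.boundingRect(c),cv2.fitEllipse(cv2.convexHull(c)))
print(proj(W,(.528,.2,.222)),proj(W,(.528,.2,.146)))
for c in blobs(S,(100,60,20),(125,255,255),(250,180,350,280),30): print("s",cv2.boundingRect(c),cv2.fitEllipse(cv2.convexHull(c)))
```

```text
t 32.52 pos [527.6 196.6 228.8] yaw -145.5 j6 -5.9 gap 0.193 F [-0.2  0.2 -0.4] | turn -0.001 then shift [-2.5 -2.3 68.8]
(214, 159, 75, 90) ((250.81854248046875, 206.13330078125), (72.79244232177734, 93.5315170288086), 173.72019958496094)
[247.49960602 230.93487599] [248.65690983 194.32756968]
s (288, 231, 23, 27) ((299.2586364746094, 243.74200439453125), (22.563486099243164, 26.90526580810547), 6.193436622619629)
```

The 14-picture allowance is used up, so from here I check by numbers only.

Run:
```python
from h import *
W=load("w10"); hs=cv2.cvtColor(W["color"],cv2.COLOR_BGR2HSV); m=cv2.inRange(hs,np.array((95,50,8)),np.array((130,255,255)))
for y in range(150,300,8):
    xs=np.nonzero(m[y,150:360])[0]+150; print(y,(xs.min(),xs.max(),len(xs)) if len(xs) else None, hs[y,[225,240,251,265,280]].tolist())
print([proj(W,np.array([.5276,.1966,.2215])+26e-3*np.array([c,s,0])).round().tolist() for c,s in((.566,-.824),(-.566,.824),(.824,.566),(-.824,-.566))])
```

```text
150 None [[18, 83, 120], [18, 79, 119], [18, 78, 227], [18, 87, 120], [17, 81, 119]]
158 None [[18, 84, 118], [10, 135, 138], [7, 116, 127], [9, 138, 124], [18, 86, 118]]
166 (np.int64(230), np.int64(267), 38) [[10, 128, 129], [107, 177, 75], [107, 179, 77], [107, 177, 75], [18, 88, 119]]
174 (np.int64(224), np.int64(273), 50) [[107, 179, 74], [108, 163, 91], [108, 163, 103], [108, 173, 99], [18, 85, 117]]
182 (np.int64(220), np.int64(276), 57) [[108, 170, 78], [108, 176, 87], [107, 155, 166], [107, 172, 83], [18, 84, 118]]
190 (np.int64(219), np.int64(278), 60) [[107, 172, 86], [108, 175, 86], [107, 171, 79], [108, 173, 84], [17, 90, 122]]
198 (np.int64(220), np.int64(278), 59) [[107, 179, 67], [107, 158, 95], [108, 158, 97], [108, 157, 94], [18, 80, 227]]
206 (np.int64(220), np.int64(283), 64) [[107, 176, 87], [107, 171, 91], [108, 163, 94], [108, 170, 90], [107, 173, 87]]
214 (np.int64(216), np.int64(287), 72) [[108, 178, 86], [108, 167, 90], [107, 162, 93], [108, 166, 89], [108, 176, 87]]
222 (np.int64(156), np.int64(359), 57) [[20, 34, 112], [108, 169, 86], [106, 178, 73], [108,
[... 412 characters left out ...]
), 2) [[120, 10, 53], [130, 15, 52], [120, 5, 53], [130, 14, 54], [120, 10, 53]]
262 (np.int64(209), np.int64(294), 2) [[0, 0, 56], [120, 5, 55], [105, 9, 57], [120, 4, 57], [120, 5, 56]]
270 (np.int64(209), np.int64(294), 2) [[150, 5, 54], [140, 14, 55], [0, 5, 56], [150, 5, 54], [0, 0, 54]]
278 (np.int64(209), np.int64(294), 4) [[16, 32, 89], [18, 85, 117], [18, 88, 116], [18, 85, 117], [20, 36, 105]]
286 (np.int64(210), np.int64(288), 3) [[20, 35, 110], [18, 87, 117], [18, 88, 116], [17, 87, 117], [19, 35, 103]]
294 (np.int64(289), np.int64(359), 37) [[18, 33, 102], [18, 44, 144], [17, 44, 145], [19, 42, 144], [21, 34, 104]]
[[251.0, 189.0], [251.0, 262.0], [211.0, 227.0], [291.0, 227.0]]
```

The lid is level and centred in the grip: its visible flange spans 216–287 at row 214 against about 214–288 predicted. Lowering.

Emit:
arm_command --pt "0.1 -1.5 -1.2 5 0" --pt "0.1 -1 -1.1 12 0" --pt "0.1 0 0 15 0" --pt "0.1 0 0 13 0" --pt "0.1 0 0 8 0" --pt "0.1 0 0 5 0" --pt "0.1 0 0 3 0" --pt "0.1 0 0 1 0" --pt "0.1 0 0 0 0" --pt "0.1 0 0 0 0"

```text
clock: 33.45
tool_pos: [0.5288, 0.2013, 0.1674]
ee_rot: [[0.566, -0.824, 0.001], [-0.824, -0.566, 0.0], [0.0, -0.001, -1.0]]
ft_force: [-1.3, 0.1, -0.5]
finger_gap: 0.198
grip_force: 15.0
```

Run:
```python
from h import *
go(.528,.200,.1553,34.5)
```

```text
t 33.45 pos [528.8 201.3 167.4] yaw -145.5 j6 -6.2 gap 0.198 F [-1.3  0.1 -0.5] | turn -0.0 then shift [ 0.6  1.4 12.1]
```

Emit:
arm_command --pt "0.1 0.3 0.7 1.5 0" --pt "0.1 0.3 0.7 2 0" --pt "0.1 0 0 2 0" --pt "0.1 0 0 2 0" --pt "0.1 0 0 1.5 0" --pt "0.1 0 0 1.5 0" --pt "0.1 0 0 1 0" --pt "0.1 0 0 0.5 0" --pt "0.1 0 0 0 0" --pt "0.1 0 0 0 0"

```text
clock: 34.28
tool_pos: [0.5278, 0.1999, 0.1551]
ee_rot: [[0.566, -0.824, 0.0], [-0.824, -0.566, 0.0], [0.0, -0.001, -1.0]]
ft_force: [-2.1, -0.3, 4.5]
finger_gap: 0.197
grip_force: 15.0
```

Run:
```python
from h import *
go(.528,.200,.1553,34.5)
```

```text
t 34.28 pos [527.8 199.9 155.1] yaw -145.5 j6 -6.1 gap 0.197 F [-2.1 -0.3  4.5] | turn 0.0 then shift [ 0.1 -0.2 -0.2]
```

Emit:
arm_command --pt "0.24 0 0 0 0" --pt "0.3 0 0 0 0" --pt "0.4 0 0 0 0" --pt "0.5 0 0 0 0" --pt "0.5 0 0 0 0" --pt "0.5 0 0 -8 0" --pt "0.5 0 0 -20 0" --pt "0.5 0 0 -28 0" --pt "0.5 0 0 -28 0" --pt "0.5 0 0 -12 0"

```text
clock: 35.12
tool_pos: [0.5291, 0.2003, 0.2554]
ee_rot: [[0.567, -0.824, 0.005], [-0.824, -0.567, 0.002], [0.001, -0.005, -1.0]]
ft_force: [0.9, 1.1, 0.9]
finger_gap: 0.503
grip_force: 0.0
```

Run:
```python
from h import *
W=snap("wrist","w11"); S=snap("scene","s11"); D=snap("side","d11")
for nm,r,roi in(("w",W,(180,120,330,250)),("s",S,(270,210,340,280)),("d",D,(225,90,275,150))):
  for c in blobs(r,(95,60,10),(130,255,255),roi,60): print(nm,cv2.boundingRect(c),cv2.fitEllipse(cv2.convexHull(c))[:2])
for r in(W,S,D): print([proj(r,(.528,.2,z)).round(1).tolist() for z in(.09,.146,.171)])
q=[proj(W,np.array([.528,.2,.1475])+26e-3*np.array([c,s,0])).round().tolist() for c,s in((.566,-.824),(-.566,.824),(.824,.566),(-.824,-.566))]; print(q)
go(.5985,-.2985,.22,None)
```

```text
w (225, 153, 56, 59) ((252.46319580078125, 181.72398376464844), (54.885311126708984, 58.13928985595703))
s (288, 229, 23, 29) ((299.10247802734375, 243.12937927246094), (22.50450897216797, 28.749624252319336))
d (238, 103, 18, 26) ((246.404052734375, 116.05003356933594), (17.825788497924805, 25.19730567932129))
[[252.9, 171.1], [252.8, 184.1], [252.8, 191.6]]
[[297.3, 251.6], [299.0, 237.2], [299.8, 230.5]]
[[246.9, 125.8], [246.8, 111.0], [246.7, 104.2]]
[[253.0, 159.0], [253.0, 209.0], [227.0, 184.0], [279.0, 185.0]]
t 35.27 pos [528.1 200.1 252.4] yaw -145.5 j6 -6.1 gap 0.5 F [-0.1  0.  -1.1] | turn 0.0 then shift [450.8 224.5  31.6]
```

The lid is seated: the knob top is at rows 229 (scene) and 103 (side) as predicted for z = 171 mm, and the flange is centred within 1 mm. Next is the post.

Emit:
arm_command --pt "0.9 15 8 0 0" --pt "0.9 28 14 0 0" --pt "0.9 34 17 0 0" --pt "0.9 34 17 0 0" --pt "0.9 34 17 0 0" --pt "0.9 34 17 0 0" --pt "0.9 34 17 0 0" --pt "0.9 34 17 0 0" --pt "0.9 34 17 0 0" --pt "0.9 34 17 0 0"

```text
clock: 36.1
tool_pos: [0.5751, -0.1511, 0.2497]
ee_rot: [[0.566, -0.824, -0.002], [-0.824, -0.566, 0.0], [-0.001, 0.001, -1.0]]
ft_force: [1.2, 0.3, 0.2]
finger_gap: 0.903
grip_force: 0.0
```

Emit:
arm_command --pt "0.9 34 17 0 0" --pt "0.9 34 17 0 0" --pt "0.9 30 14 0 0" --pt "0.9 20 10 0 0" --pt "0.9 10 6 0 0" --pt "0.9 4 2 0 0" --pt "0.9 0 0 0 0" --pt "0.9 0 0 0 0" --pt "0.9 0 0 0 0" --pt "0.9 0 0 0 0"

```text
clock: 36.93
tool_pos: [0.5964, -0.2942, 0.2511]
ee_rot: [[0.568, -0.823, 0.001], [-0.823, -0.568, 0.0], [0.0, -0.0, -1.0]]
ft_force: [-0.7, 0.3, 0.2]
finger_gap: 0.901
grip_force: 0.0
```

Run:
```python
from h import *
W=snap("wrist","w12"); go(.5985,-.2985,.25)
p=proj(W,(.5985,-.2985,.118)); print(p)
hs=cv2.cvtColor(W["color"],cv2.COLOR_BGR2HSV); u,v=p.round().astype(int)
for dv in range(-36,40,6): print(v+dv,[tuple(int(a) for a in hs[v+dv,u+du]) for du in range(-36,40,12)])
```

```text
t 36.98 pos [ 596.4 -294.3  251.2] yaw -145.4 j6 44.1 gap 0.899 F [-0.1 -0.2  0.4] | turn 0.0 then shift [4.7 0.6 1.2]
[251.92001504 173.33545724]
137 [(24, 85, 253), (23, 89, 254), (17, 109, 166), (17, 110, 165), (16, 112, 162), (24, 81, 255), (3, 145, 125)]
143 [(22, 94, 252), (17, 111, 167), (17, 112, 161), (17, 105, 162), (16, 112, 162), (23, 89, 252), (24, 80, 254)]
149 [(23, 91, 251), (18, 110, 162), (18, 65, 141), (17, 65, 142), (18, 61, 133), (23, 90, 251), (23, 87, 252)]
155 [(23, 91, 252), (17, 110, 165), (18, 65, 141), (19, 64, 139), (18, 65, 142), (22, 94, 250), (23, 94, 250)]
161 [(17, 112, 155), (17, 112, 164), (25, 22, 254), (18, 65, 165), (19, 65, 166), (23, 87, 251), (22, 94, 250)]
167 [(17, 110, 157), (16, 111, 152), (25, 23, 254), (18, 64, 140), (18, 63, 165), (24, 83, 253), (22, 89, 251)]
173 [(21, 94, 248), (22, 93, 250), (24, 24, 254), (18, 65, 141), (18, 63, 165), (23, 88, 252), (23, 86, 253)]
179 [(21, 94, 248), (21, 96, 248), (24, 25, 254), (18, 65, 141), (18, 63, 165), (22, 91, 251), (22, 88, 252)]
185 [(21, 99, 244), (22, 95, 248), (18, 66, 165), (18, 68, 165), (17, 66, 166), (21, 99, 245), (22, 92, 250)]
191 [(22, 92, 251), (21, 100, 244), (18, 98, 230), (22, 96, 249), (21, 97, 246), (21, 97, 247), (20, 102, 244)]
197 [(22, 96, 248), (22, 94, 249), (21, 96, 248), (21, 100, 244), (22, 96, 248), (21, 98, 247), (21, 100, 246)]
203 [(22, 99, 248), (21, 97, 248), (22, 97, 248), (22, 95, 249), (20, 103, 240), (21, 98, 247), (21, 97, 247)]
209 [(20, 101, 245), (21, 99, 245), (21, 97, 248), (21, 96, 247), (22, 94, 249), (21, 99, 245), (21, 99, 244)]
```

Run:
```python
from h import *
W=load("w12")
cs=blobs(W,(0,0,100),(40,78,255),(200,120,310,215),200)
for c in cs:
    ap=cv2.approxPolyDP(cv2.convexHull(c),3,True)[:,0]; print(cv2.minAreaRect(c),ap.tolist())
    q=np.array([plane(W,p,.118) for p in ap]); e=np.roll(q,-1,0)-q
    print((q*1e3).round(1).tolist(),np.linalg.norm(e,axis=1).round(4),(np.degrees(np.arctan2(e[:,1],e[:,0]))%90).round(1))
```

```text
((250.3999786376953, 166.6999969482422), (44.21233367919922, 33.23642349243164), 84.0938491821289) [[262, 144], [269, 187], [238, 190], [233, 160], [238, 146]]
[[607.8, -330.7], [574.2, -296.4], [600.4, -274.2], [623.5, -299.1], [627.4, -314.6]] [0.048  0.0344 0.034  0.016  0.0254] [44.4 40.3 42.8 14.2 39.3]
```

Emit:
arm_command --pt "0.9 2 0 0 -0.065" --pt "0.9 2 1 12 -0.065" --pt "0.9 0 0 28 0" --pt "0.9 0 0 34 0" --pt "0.9 0 0 34 0" --pt "0.9 0 0 30 0" --pt "0.9 0 0 20 0" --pt "0.9 0 0 12 0" --pt "0.9 0 0 6 0" --pt "0.9 0 0 2 0" --grip_force 30

```text
clock: 37.82
tool_pos: [0.5979, -0.2989, 0.0724]
ee_rot: [[0.669, -0.743, -0.001], [-0.743, -0.669, 0.0], [-0.0, 0.0, -1.0]]
ft_force: [0.9, 0.1, -0.2]
finger_gap: 0.9
grip_force: 0.0
```

Emit:
arm_command --pt "0.7 0 0 0 0" --pt "0.5 0 0 0 0" --pt "0.3 0 0 0 0" --pt "0.25 0 0 0 0" --pt "0.25 0 0 0 0" --pt "0.25 0 0 0 0" --pt "0.25 0 0 0 0" --pt "0.25 0 0 0 0" --pt "0.25 0 0 0 0" --pt "0.25 0 0 0 0"

```text
clock: 38.65
tool_pos: [0.598, -0.2993, 0.073]
ee_rot: [[0.668, -0.744, 0.0], [-0.744, -0.668, -0.0], [0.0, -0.0, -1.0]]
ft_force: [-0.2, 1.1, 3.1]
finger_gap: 0.406
grip_force: 30.0
```

Run:
```python
from h import *
c=np.array([.5287,.2014])+.125*np.array([.824,.566]); print(c)
go(c[0],c[1],.31,34.5)
```

```text
[0.6317  0.27215]
t 38.65 pos [ 598.  -299.3   73. ] yaw -138.1 j6 51.9 gap 0.406 F [-0.2  1.1  3.1] | turn 0.13 then shift [-451.8 -351.5 -237. ]
```

Emit:
arm_command --pt "0.25 0 0 -8 0" --pt "0.25 0 0 -22 0" --pt "0.25 0 0 -34 0" --pt "0.25 0 0 -36 0" --pt "0.25 0 0 -36 0.065" --pt "0.25 0 0 -34 0.065" --pt "0.25 -8 -6 -20 0" --pt "0.25 -17 -13 -8 0" --pt "0.25 -25 -20 0 0" --pt "0.25 -30 -23 0 0"

```text
clock: 39.48
tool_pos: [0.6031, -0.1983, 0.2715]
ee_rot: [[0.564, -0.826, 0.001], [-0.826, -0.564, 0.0], [0.0, -0.001, -1.0]]
ft_force: [1.2, 1.6, -2.1]
finger_gap: 0.406
grip_force: 30.0
```

Emit:
arm_command --pt "0.25 -30 -23.5 0 0" --pt "0.25 -30 -23.5 0 0" --pt "0.25 -30 -23.5 0 0" --pt "0.25 -30 -23.5 0 0" --pt "0.25 -30 -23.5 0 0" --pt "0.25 -30 -23.5 0 0" --pt "0.25 -30 -23.5 0 0" --pt "0.25 -30 -23.5 0 0" --pt "0.25 -30 -23.5 0 0" --pt "0.25 -28 -22 0 0"

```text
clock: 40.32
tool_pos: [0.6265, 0.1816, 0.2708]
ee_rot: [[0.567, -0.824, -0.001], [-0.824, -0.567, -0.0], [-0.0, 0.001, -1.0]]
ft_force: [1.5, 0.0, -1.6]
finger_gap: 0.409
grip_force: 30.0
```

Run:
```python
from h import *
go(.6317,.2722,.27,34.5)
```

```text
t 40.32 pos [626.5 181.6 270.8] yaw -145.5 j6 1.3 gap 0.409 F [ 1.5  0.  -1.6] | turn 0.0 then shift [-71.8 -55.6   0.8]
```

Emit:
arm_command --pt "0.25 -22 -17 0 0" --pt "0.25 -16 -12 0 0" --pt "0.25 -10 -8 0 0" --pt "0.25 -4 -3 0 0" --pt "0.25 0 0 0 0" --pt "0.25 0 0 15 0" --pt "0.25 0 0 25 0" --pt "0.25 0 0 20 0" --pt "0.25 0 0 10 0" --pt "0.25 0 0 0 0"

```text
clock: 41.15
tool_pos: [0.6297, 0.2429, 0.1983]
ee_rot: [[0.565, -0.825, -0.004], [-0.825, -0.565, -0.002], [-0.0, 0.005, -1.0]]
ft_force: [0.2, 0.0, -2.2]
finger_gap: 0.409
grip_force: 30.0
```

Run:
```python
from h import *
go(.6317,.2722,.136,34.5)
```

```text
t 41.15 pos [629.7 242.9 198.3] yaw -145.6 j6 -3.2 gap 0.409 F [ 0.2  0.  -2.2] | turn -0.002 then shift [-22.9 -18.5  62.2]
```

Emit:
arm_command --pt "0.25 -8 -6 0 0" --pt "0.25 -9 -8 0 0" --pt "0.25 -6 -4.5 0 0" --pt "0.25 0 0 10 0" --pt "0.25 0 0 18 0" --pt "0.25 0 0 16 0" --pt "0.25 0 0 10 0" --pt "0.25 0 0 5 0" --pt "0.25 0 0 0 0" --pt "0.25 0 0 0 0"

```text
clock: 41.98
tool_pos: [0.6333, 0.2747, 0.1421]
ee_rot: [[0.567, -0.824, 0.0], [-0.824, -0.567, -0.0], [0.0, -0.0, -1.0]]
ft_force: [-0.5, -0.2, -2.2]
finger_gap: 0.408
grip_force: 30.0
```

Run:
```python
from h import *
go(.6317,.2722,.1352,34.5)
```

```text
t 41.98 pos [633.3 274.7 142.1] yaw -145.5 j6 -5.1 gap 0.408 F [-0.5 -0.2 -2.2] | turn 0.0 then shift [1.1 2.7 6.9]
```

Emit:
arm_command --pt "0.25 0.5 1.5 1.5 0" --pt "0.25 0.5 1.2 1.5 0" --pt "0.25 0 0 1.5 0" --pt "0.25 0 0 1.2 0" --pt "0.25 0 0 1 0" --pt "0.25 0 0 0 0" --pt "0.25 0 0 0 0" --pt "0.25 0 0 0 0" --pt "0.25 0 0 0 0" --pt "0.25 0 0 0 0"

```text
clock: 42.82
tool_pos: [0.6314, 0.2722, 0.1351]
ee_rot: [[0.566, -0.824, 0.0], [-0.824, -0.566, -0.0], [0.0, -0.0, -1.0]]
ft_force: [-0.5, -1.2, -1.4]
finger_gap: 0.408
grip_force: 30.0
```

Run:
```python
from h import *
go(.6317,.2722,.1352,34.5)
```

```text
t 42.82 pos [631.4 272.2 135.1] yaw -145.5 j6 -5.0 gap 0.408 F [-0.5 -1.2 -1.4] | turn -0.0 then shift [ 0.2 -0.3 -0.1]
```

Emit:
arm_command --pt "0.25 0 0 0.5 0" --pt "0.25 0 0 0.3 0" --pt "0.25 0 0 0 0" --pt "0.44 0 0 0 0" --pt "0.48 0 0 0 0" --pt "0.55 0 0 0 0" --pt "0.65 0 0 0 0" --pt "0.65 0 0 0 0" --pt "0.65 0 0 -8 0" --pt "0.65 0 0 -20 0"

```text
clock: 43.65
tool_pos: [0.6299, 0.2713, 0.1598]
ee_rot: [[0.566, -0.824, -0.005], [-0.824, -0.566, -0.003], [-0.0, 0.005, -1.0]]
ft_force: [-1.0, -0.0, -0.9]
finger_gap: 0.646
grip_force: 0.0
```

Emit:
arm_command --pt "0.65 0 0 -30 0" --pt "0.65 0 0 -30 0" --pt "0.65 0 0 -30 0" --pt "0.65 0 0 -15 0" --pt "0.65 0 0 0 0" --pt "0.65 0 0 0 0" --pt "0.65 0 0 0 0" --pt "0.65 0 0 0 0" --pt "0.65 0 0 0 0" --pt "0.65 0 0 0 0"

```text
clock: 44.48
tool_pos: [0.6311, 0.272, 0.2663]
ee_rot: [[0.566, -0.824, -0.001], [-0.824, -0.566, -0.001], [0.0, 0.002, -1.0]]
ft_force: [-1.0, 0.4, 0.3]
finger_gap: 0.647
grip_force: 0.0
```

Run:
```python
from h import *
W=snap("wrist","w13"); S=snap("scene","s13"); D=snap("side","d13"); go(.6317,.2722,.27)
S0,D0=load("scene0"),load("side0")
# new post top: white (low-sat, bright) blobs
for nm,r,X in(("w",W,(.6317,.2722,.18)),("s",S,(.6317,.2722,.18)),("d",D,(.6317,.2722,.18))):
    p=proj(r,X); u,v=p.round().astype(int); print(nm,p.round(1))
    for c in blobs(r,(0,0,130),(40,72,255),(u-45,v-35,u+45,v+40),25): print("  ",cv2.boundingRect(c),cv2.minAreaRect(c))
# jar/lid still; standing posts unmoved: template shift
for nm,a,b,L in(("s",S0,S,[("A",(270,212)),("B",(348,238)),("short",(226,174)),("brown",(198,197))]),("d",D0,D,[("A",(259,140)),("B",(208,108)),("short",(275,239)),("brown",(314,226))])):
    for n,(u,v) in L:
        t=a["color"][v-14:v+14,u-11:u+11]; w=b["color"][v-20:v+20,u-17:u+17]; m=cv2.matchTemplate(w,t,cv2.TM_CCOEFF_NORMED); _,s,_,l=cv2.minMaxLoc(m); print(nm,n,(l[0]-6,l[1]-6),round(s,2))
for nm,r,roi in(("s",S,(270,210,340,280)),("d",D,(225,90,275,150))):
  for c in blobs(r,(95,60,10),(130,255,255),roi,60): print(nm,cv2.boundingRect(c))
```

```text
t 44.63 pos [631.3 272.1 266.8] yaw -145.5 j6 -5.0 gap 0.647 F [ 0.2 -0.4 -0.3] | turn 0.0 then shift [ 0.2 -0.3 -3.2]
w [250.4 190.4]
   (205, 155, 90, 75) ((249.5, 192.0), (74.0, 89.0), 90.0)
s [281.4 265.7]
   (285, 231, 41, 75) ((307.9937744140625, 267.8983459472656), (30.8551025390625, 80.06866455078125), 14.931416511535645)
   (236, 231, 56, 75) ((263.5, 268.0), (74.0, 55.0), 90.0)
d [274.6  84.5]
   (230, 114, 8, 10) ((233.5, 118.5), (9.0, 7.0), 90.0)
   (238, 81, 65, 43) ((268.5980529785156, 112.40644836425781), (50.40480422973633, 49.643978118896484), 61.60697937011719)
   (297, 74, 23, 23) ((308.0, 85.0), (22.0, 22.0), 90.0)
   (286, 49, 32, 7) ((301.5, 52.0), (6.0, 31.0), 90.0)
   (230, 49, 51, 27) ((255.0, 62.0), (26.0, 50.0), 90.0)
s A (-1, 0) 0.35
s B (0, 0) 0.42
s short (0, 0) 0.9
s brown (0, 0) 1.0
d A (0, 0) 0.82
d B (0, 0) 0.73
d short (0, 0) 1.0
d brown (0, 0) 0.97
s (290, 228, 21, 30)
d (238, 103, 18, 26)
```

Emit:
arm_command --pt "0.65 0 0 -20 0" --pt "0.65 0 0 -20 0" --pt "0.65 -15 0 -10 0" --pt "0.65 -25 5 0 0" --pt "0.65 -30 10 0 0" --pt "0.65 -30 10 0 0" --pt "0.65 -30 10 0 0" --pt "0.65 -30 10 0 0" --pt "0.65 -30 10 0 0" --pt "0.65 -30 10 0 0"

```text
clock: 45.47
tool_pos: [0.4514, 0.4177, 0.3172]
ee_rot: [[0.566, -0.824, -0.0], [-0.824, -0.566, 0.0], [-0.0, -0.0, -1.0]]
ft_force: [-0.4, 0.0, -0.8]
finger_gap: 0.653
grip_force: 0.0
```

Emit:
arm_command --pt "0.65 -30 10 0 0" --pt "0.65 -30 10 0 0" --pt "0.65 -30 10 0 0" --pt "0.65 -30 10 0 0" --pt "0.65 -20 5 0 0" --pt "0.65 -10 0 0 0" --pt "0.65 0 0 0 0" --pt "0.65 0 0 0 0" --pt "0.65 0 0 0 0" --pt "0.65 0 0 0 0"

```text
clock: 46.3
tool_pos: [0.3319, 0.5142, 0.3173]
ee_rot: [[0.565, -0.825, 0.0], [-0.825, -0.565, -0.0], [0.0, 0.0, -1.0]]
ft_force: [0.5, 0.3, -0.4]
finger_gap: 0.649
grip_force: 0.0
```

Run:
```python
from h import *
S=snap("scene","s14"); D=snap("side","d14"); S0,D0=load("scene0"),load("side0"); go(.5,.5,.3)
for nm,a,b,L in(("s",S0,S,[("A",(270,212)),("B",(348,238))]),("d",D0,D,[("A",(259,140)),("B",(208,108))])):
    for n,(u,v) in L:
        t=a["color"][v-14:v+14,u-11:u+11]; w=b["color"][v-20:v+20,u-17:u+17]; m=cv2.matchTemplate(w,t,cv2.TM_CCOEFF_NORMED); _,s,_,l=cv2.minMaxLoc(m); print(nm,n,(l[0]-6,l[1]-6),round(s,2))
for nm,a,b,roi in(("s",S0,S,(222,190,372,325)),("d",D0,D,(188,70,310,185))):
    d=cv2.absdiff(a["color"],b["color"]).max(2); m=np.uint8(d>30)*255; k=np.zeros_like(m); k[roi[1]:roi[3],roi[0]:roi[2]]=m[roi[1]:roi[3],roi[0]:roi[2]]
    for c in cv2.findContours(k,0,1)[0]:
        if cv2.contourArea(c)>15: print(nm,cv2.boundingRect(c),cv2.contourArea(c))
    print([proj(b,(.6317,.2722,z)).round(1).tolist() for z in(.08,.18)],"cones",[proj(b,(.434,.1363,z)).round(1).tolist() for z in(.08,.136)])
    hs=cv2.cvtColor(b["color"],cv2.COLOR_BGR2HSV); p=proj(b,(.6317,.2722,.18)).round().astype(int); q=proj(b,(.6317,.2722,.08)).round().astype(int)
    for v in range(p[1]-8,q[1]+8,4): print(v,hs[v,p[0]-14:p[0]+16:2,2].tolist())
```

```text
t 46.4 pos [331.9 514.2 317.3] yaw -145.6 j6 -41.0 gap 0.649 F [-0.1  0.3  0.6] | turn 0.0 then shift [ 106.7 -130.6   17.3]
s A (0, 0) 1.0
s B (0, 0) 1.0
d A (0, 0) 0.82
d B (0, 0) 0.99
s (263, 303, 17, 10) 62.0
s (267, 227, 45, 77) 1502.0
s (351, 214, 21, 31) 332.0
s (300, 211, 24, 20) 225.0
s (226, 192, 21, 17) 173.5
[[279.2, 291.5], [281.4, 265.7]] cones [[311.4, 225.1], [313.4, 210.8]]
258 [238, 239, 238, 240, 239, 250, 251, 245, 232, 133, 135, 149, 155, 156, 146]
262 [239, 238, 238, 239, 250, 252, 237, 228, 254, 254, 254, 255, 237, 152, 154]
266 [239, 239, 241, 251, 252, 241, 148, 150, 150, 231, 253, 251, 189, 184, 215]
270 [239, 240, 212, 167, 219, 248, 255, 254, 253, 253, 253, 158, 208, 242, 240]
274 [240, 241, 200, 155, 156, 156, 155, 152, 156, 194, 161, 148, 233, 241, 242]
278 [240, 242, 189, 155, 156, 158, 159, 156, 157, 154, 150, 162, 241, 241, 240]
282 [240, 243, 176, 155, 158, 156, 157, 160, 158, 154, 149, 181, 243, 242, 241]
286 [241, 239, 171, 156, 156, 159, 157, 155, 156, 152, 147, 201, 243, 242, 241]
290 [242, 226, 151, 154, 160, 157, 157, 157, 156, 150, 164, 241, 2
[... 503 characters left out ...]
7, 73, 176, 255, 253, 195, 197, 243, 255, 248, 141, 131, 129, 131]
88 [75, 75, 80, 187, 181, 205, 248, 254, 236, 172, 161, 160, 161, 129, 129]
92 [131, 132, 131, 191, 199, 198, 198, 177, 165, 164, 164, 130, 197, 173, 133]
96 [131, 131, 134, 194, 197, 200, 198, 173, 164, 165, 163, 134, 130, 131, 130]
100 [157, 146, 136, 194, 197, 198, 198, 171, 165, 164, 165, 130, 132, 130, 131]
104 [244, 243, 244, 199, 199, 198, 199, 169, 164, 164, 158, 132, 131, 132, 130]
108 [243, 244, 244, 199, 198, 198, 199, 168, 164, 164, 225, 255, 204, 119, 128]
112 [244, 244, 244, 236, 206, 198, 198, 166, 163, 156, 189, 244, 245, 254, 255]
116 [244, 243, 244, 243, 243, 244, 244, 244, 245, 244, 243, 243, 244, 243, 244]
```

Post, jar, lid and cone pack stand at their predicted pixels in both views, and the other things have not moved. Handing in.

```bash
python3 -c "
from plant import robot
print(robot.hand_in())"
```

```text
the job is handed in; nothing more can be done
None
```

The kiln layer is loaded and the job is handed in at about 46 s of the 128 s allowed. In the last two camera views the disc, jar, lid, third post and cone pack stood at their targets and the four things to be left showed no shift. `hand_in()` gave no verdict.

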